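# Break down the pile on the strap-maker's bench

### The job

The strap-making things have been left piled on one another: take the pile apart and put each thing on its own place. The yellow clip goes flat in the metal cradle, lengthwise between the two end cheeks; the thread spool stands upright in the middle of the round dish; the black tape goes over the upright pin, flat down on its foot; and the wooden drilling fixture goes upright and square on the plywood base, inside its four corner angles. Leave everything at rest, and leave the jar and the cup where they stand.

Things in the scene. Friction and masses are not known exactly. Their poses are not given: they have to be found in the camera images.
- clip_mid (a point): small yellow spring clip, a flat block 36 x 50 x 17 mm lying flat on top of the pile; this point is its centre, 8.5 mm above its underside. x along the 36 mm (grip across this), y along the 50 mm, z up. It weighs about 40 g; all four piled things are rigid.
- spool_mid (a point): orange thread spool standing upright (the one in the pile; any other stays), second from the top of the pile: 58 mm across its flanges, 60 mm tall, solid; this point is its centre, 30 mm above its underside. z is its axis, up. About 60 g.
- tape_mid (a point): roll of black tape lying flat, third from the top of the pile: 66 mm outside diameter, 18 mm thick, open bore 24 mm across; this point is its centre (in the bore), 9 mm above its underside. z is its axis, up. About 60 g.
- fixture_mid (a point): plain wooden drilling fixture, a block 50 x 70 x 45 mm with holes in its top, at the bottom of the pile, on the bench; this point is its centre, 22.5 mm above its underside. x along the 50 mm (grip across this), y along the 70 mm, z up. About 160 g. At the start the pile bottom to top is fixture, tape, spool, clip, 140 mm in all, centred on one another to a few mm; each is turned at its own angle.
- cradle_seat (a point): the clip's place: narrow bare aluminium cradle fixed on the bench, base 46 (x) x 82 (y) x 6 mm, open at the two long sides, with an upright cheek 5 mm thick across each end, standing 12 mm above the base top, 72 mm clear between the cheeks. This point is the centre of the base top, 6 mm above the bench; y runs from cheek to cheek, z up.
- dish_seat (a point): the spool's place: round grey plastic dish fixed on the bench, 86 mm outside, 78 mm inside, floor 4 mm thick, rim standing 8 mm above the floor. This point is the centre of the inner floor, 4 mm above the bench; z up.
- spindle_seat (a point): the tape's place: thin upright steel pin, 9 mm diameter with a pointed top, on a round grey foot 60 mm across and 8 mm high, fixed on the bench; the pin rises 34 mm above the foot. This point is on the pin's axis at the foot's top, 8 mm above the bench; z up.
- corner_seat (a point): the wooden fixture's place: plywood base 76 (x) x 96 (y) x 6 mm fixed on the bench, with four aluminium corner angles 4 mm thick that stand 12 mm above the base top and leave 66 (x) x 86 (y) mm clear between them. This point is the centre of the base top, 6 mm above the bench; y along the long side, z up.
- jar_mid (a point): bystander: clear jar with a black lid, 60 mm diameter, 69 mm tall, loose, standing on the bench at the far right side of the work; this point is its centre, 34.5 mm up. Leave it alone.
- cup_mid (a point): bystander: small red cup of snap studs, 64 mm across the rim, 42 mm tall, loose, standing on the bench at the left far side of the work; this point is its centre, 21 mm up. Leave it alone.

How it is judged:
By the outcome, as a careful person would: the job done as asked, in the order asked, and still so for the second after the job is handed in, with the robot touching nothing.
It also fails if it takes over 112 s, if anything falls off the work surface, if the arm or the gripper's body presses on something with over 40 N, if the wrist force passes 120 N, or if a joint passes its speed limit or range.

### The arm

A 6-joint arm with a two-finger parallel gripper is mounted at the origin on a cart in front of the work surface, level with it; the furniture and walls round the work are solid. World frame = base frame: x ahead of the robot, y to its left, z up, the work surface at z = 0. Lengths are in m, angles in rad, forces in N, time in s.
With the tool pointing down it reaches from about 0.35 to 0.875 m from the base axis. Payload 4.2 kg.
Tool frame: the origin (TCP) lies at the very end of the fingers, on their centre line; the grasp point (between the pads) lies arm.grip_depth behind it (arm.grip_depth is the distance from the TCP to the grasp point, in m); z points along the fingers, y is the line along which they close (so a half turn about z gives the same grasp; the last joint's range is limited). The gripper opens to 85 mm and grips with 20 to 120 N. Pads are 22 mm wide; open, the fingers measure 114 mm over their backs; the gripper's body (76 mm by 85 mm) begins 54 mm behind the grasp point. The pads swing forward as they close: fully open they stand 13 mm farther back than shut.
Start: joints at [1.396, 0.385, 0.008, 0, -1.194, -0.259], TCP at [0.263, 0.567, 0.206] pointing down, gripper open.
Joint ranges: [-3.14, 3.14], [-1.21, 2.06], [-1.07, 1.41], [-3.16, 2.05], [-2.99, -0.16], [-3.1, 3.1]. Speed limits (rad/s): [2.79, 2.79, 3.14, 3.14, 3.14, 3.14].

### API

Orientations are given as a rotation vector (axis times angle).
In Python, from workcell import arm, cams gives the robot as it stands. The module is installed in compiled form; this text tells all that it offers.
- The arm moves only by the tool move_arm, never from a script. Its argument "steps" is a list of rows, each an object with "slide": the shift along the tool's x, y, z in cm, a list of three; "turn": the turn, a rotation vector about the tool's x, y, z in rad, a list of three. A call has 1 to 20 rows; each row shifts and turns the commanded pose from where the row before left it, along the tool's axes as they then stand; what a row does not reach is not made up. A row lasts 1/10 s, in which the tool goes at most 50 mm and 8.59 degrees, less where a joint would pass 70% of its speed; a pose out of reach is approached as far as the arm can. A call with a gripper value outside its range is refused whole. "gripper" is the finger opening in cm, from 0 to 8.54, set as the call begins (left out, the last holds). The fingers move at their own pace and stop on an object; "newtons" is the grip in N (left out, the last holds). Time passes only in rows, so rows that do not move let the fingers close. It gives the time, the measured TCP pose, the force, the opening and the grip force at its end, in the units of the state.
- arm.sense(): the state, without advancing time (a new reading comes with each control period).
- cams.camera(name): name is "side" or "top"; returns a dict with "img" (384x512x3 uint8, red, green, blue), "range_z" (384x512 float32, m along the optical axis (not along the pixel's ray), 0 where there is no reading), "camera_matrix" (3x3 intrinsics, pixels), "position" and "rotation" of the camera in the world. Camera axes: x right, y down, z forward; pixel columns grow to the right and rows downward; lengths in m; the calibration is good to about 2 mm. A picture is of the moment at which its call begins.
- arm.close_job(): hands the job in; it is judged then, once.
The state is a dict: "clock": time; "q": joint angles; "dq": joint speeds; "effort": joint torques, N m; "position": TCP position; "eef_rot": TCP orientation; "force": force on the tool from outside, world axes, zero at the start; "torque": the same for the moment, N m; "gripper_width": finger opening in m; "grip_force": force on a finger pad.
Only numpy, scipy, OpenCV 4.12 (cv2) and the standard library are available. Lean on these libraries where they do the work, as an engineer would, in place of code of your own. Each camera call takes 0.05 s, during which the arm holds its last target. There are 200 camera calls.

## Working session

There is one attempt and no reset: what is moved stays moved. The work goes in short steps, Python scripts to look and compute and a tool call to move; the robot and the scene stay as the last step left them, time stands still between calls to the robot, and variables do not carry over. Pictures are saved under pics/ and viewed, at most 14 in all, crops included, and the job is handed in when it is done.

Besides the shell and the picture viewer there is one more tool, called after "Call:" as name(argument=value, ...), one argument or row to a line, values as JSON. move_arm: Moves the arm, as the interface text tells. Its arguments: {"type":"object","properties":{"steps":{"type":"array"},"gripper":{"type":"number"},"newtons":{"type":"number"}},"required":["steps"]}

```bash
mkdir -p pics
python3 - <<'E'
from workcell import arm,cams
import cv2,numpy as np
s=arm.sense();print({k:np.round(v,3) for k,v in s.items()},arm.grip_depth)
for n in("side","top"):
    c=cams.camera(n);np.savez(f'{n}0.npz',**c)
    cv2.imwrite(f'pics/{n}0.png',c['img'][:,:,::-1]);print(n,c['position'],np.round(c['rotation'],3).tolist(),c['camera_matrix'].tolist())
E
```

```text
{'clock': np.float64(0.0), 'q': array([ 1.396,  0.386,  0.007, -0.   , -1.194, -0.259]), 'dq': array([0.001, 0.   , 0.   , 0.001, 0.001, 0.001]), 'effort': array([-0.0000e+00, -3.9229e+01,  1.8840e+01,  4.1860e+00, -5.0000e-03,
       -0.0000e+00]), 'position': array([0.262, 0.567, 0.204]), 'eef_rot': array([ 3.066e+00, -6.760e-01, -1.000e-03]), 'force': array([-0.243,  0.679, -0.21 ]), 'torque': array([ 0.062,  0.076, -0.034]), 'grip_force': np.float64(0.0), 'gripper_width': np.float64(0.085)} 0.0187
side [ 1.23981567 -0.54562412  0.49464933] [-1.754, -1.195, 0.708] [[407.2886363272071, 0.0, 248.72813770860486], [0.0, 407.2886363272071, 192.59645622168327], [0.0, 0.0, 1.0]]
top [ 0.36451518 -0.28505033  1.06181003] [-2.114, 2.109, -0.19] [[412.083169268475, 0.0, 256.4384890173766], [0.0, 412.083169268475, 193.91792049070648], [0.0, 0.0, 1.0]]
```

View pics/top0.png

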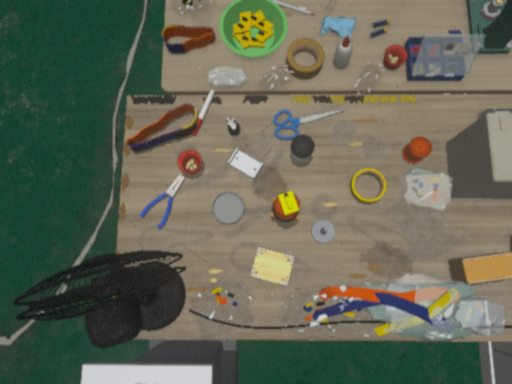

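View pics/side0.png

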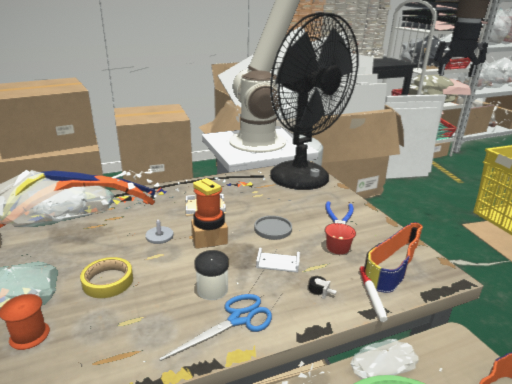

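The top view shows the pile at (288,205), dish (229,208), pin (323,231), plywood base (273,266), cradle (246,163), cup (190,163) and jar (302,147). The fan stands around (130,290), between the arm's start pose and the work. The side view agrees, with the pile at (208,215).

```bash
cat > h.py <<'E'
import numpy as np,cv2
from scipy.spatial.transform import Rotation as R
def load(n): return dict(np.load(n+'.npz'))
def ray(c,uv):
    uv=np.atleast_2d(np.asarray(uv,float));K=c['camera_matrix']
    d=np.c_[(uv[:,0]-K[0,2])/K[0,0],(uv[:,1]-K[1,2])/K[1,1],np.ones(len(uv))]
    rot=c['rotation'];M=R.from_rotvec(rot).as_matrix() if np.ndim(rot)==1 else rot
    return d@M.T
def plane(c,uv,z):
    d=ray(c,uv);p=c['position'];return p+d*((z-p[2])/d[:,2])[:,None]
def cloud(c):
    v,u=np.mgrid[:384,:512];uv=np.c_[u.ravel(),v.ravel()]
    return (c['position']+ray(c,uv)*c['range_z'].ravel()[:,None]).reshape(384,512,3)
def blob(mask,roi):
    x0,y0,x1,y1=roi;m=np.zeros(mask.shape,np.uint8);m[y0:y1,x0:x1]=mask[y0:y1,x0:x1]
    cs,_=cv2.findContours(m,cv2.RETR_EXTERNAL,cv2.CHAIN_APPROX_NONE)
    return max(cs,key=cv2.contourArea)[:,0,:]
def rect(c,cnt,z):
    p=plane(c,cnt,z)[:,:2]
    (cx,cy),(w,h),a=cv2.minAreaRect((p*1000).astype(np.float32))
    return np.round([cx,cy,w,h,a],1)
E
python3 - <<'E'
from h import *
c=load('top0');P=cloud(c);hsv=cv2.cvtColor(c['img'],cv2.COLOR_RGB2HSV);H,S,V=cv2.split(hsv)
Z=P[...,2]
# fan
f=(Z>0.03)&(V<90);f[:240]=0;f[:,200:]=0
for z0 in np.arange(.03,.5,.06):
    m=f&(Z>=z0)&(Z<z0+.06)
    if m.sum()>5:print('fan',round(z0,2),m.sum(),P[m].min(0).round(3),P[m].max(0).round(3))
def show(n,cnt,z):print(n,len(cnt),cnt.min(0),cnt.max(0),rect(c,cnt,z))
roi=(265,180,315,225)
show('clip',blob(((H>22)&(H<35)&(S>170)&(V>150)).astype(np.uint8),roi),.14)
sp=((H<14)&(S>150)).astype(np.uint8)|((H>22)&(H<35)&(S>170)).astype(np.uint8)
show('spool',blob(sp,roi),.123)
for n,(u,v) in dict(dish=(229,208),spin=(323,231),base=(273,266),cradle=(246,163),jar=(302,147),cup=(190,163),clip=(288,200),spooltop=(279,212)).items():
    print(n,hsv[v,u],P[v,u].round(3),plane(c,[u,v],.006).round(3)[0])
g=cv2.resize(c['img'][130:295,165:355],None,fx=4,fy=4,interpolation=cv2.INTER_CUBIC)[:600];
cv2.imwrite('pics/crop0.png',cv2.resize(c['img'][140:290,165:355],None,fx=4,fy=4,interpolation=cv2.INTER_CUBIC)[:,:,::-1])
s=load('side0');cv2.imwrite('pics/crop1.png',cv2.resize(s['img'][165:305,135:335],None,fx=4,fy=4,interpolation=cv2.INTER_CUBIC)[:,:,::-1])
E
```

```text
fan 0.03 771 [ 0.246 -0.077  0.03 ] [0.387 0.058 0.089]
fan 0.09 86 [ 0.299 -0.036  0.091] [0.345 0.036 0.15 ]
fan 0.15 364 [ 0.298 -0.106  0.15 ] [0.399 0.113 0.21 ]
fan 0.21 448 [ 0.29  -0.134  0.21 ] [0.408 0.143 0.27 ]
fan 0.27 2973 [ 0.238 -0.14   0.27 ] [0.408 0.145 0.33 ]
fan 0.33 2669 [ 0.253 -0.134  0.33 ] [0.406 0.138 0.39 ]
fan 0.39 1472 [ 0.3   -0.103  0.39 ] [0.393 0.111 0.44 ]
clip 71 [278 191] [298 214] [ 527.3 -341.4   50.    35.8   18.9]
spool 85 [274 191] [298 219] [ 524.2 -338.4   59.2   59.2   26.7]
dish [ 30   5 143] [ 0.536 -0.196  0.004] [ 0.536 -0.196  0.006]
spin [170   9  86] [ 0.474 -0.435  0.03 ] [ 0.477 -0.438  0.006]
base [ 28  85 210] [ 0.388 -0.31   0.006] [ 0.388 -0.31   0.006]
cradle [ 98   5 213] [ 0.657 -0.24   0.006] [ 0.657 -0.24   0.006]
jar [30 17 73] [ 0.681 -0.382  0.07 ] [ 0.701 -0.389  0.006]
cup [ 22  86 169] [ 0.652 -0.094  0.024] [ 0.657 -0.091  0.006]
clip [ 30 243 208] [ 0.533 -0.341  0.141] [ 0.557 -0.35   0.006]
spooltop [ 10 199 145] [ 0.508 -0.322  0.121] [ 0.526 -0.326  0.006]
```

View pics/crop0.png

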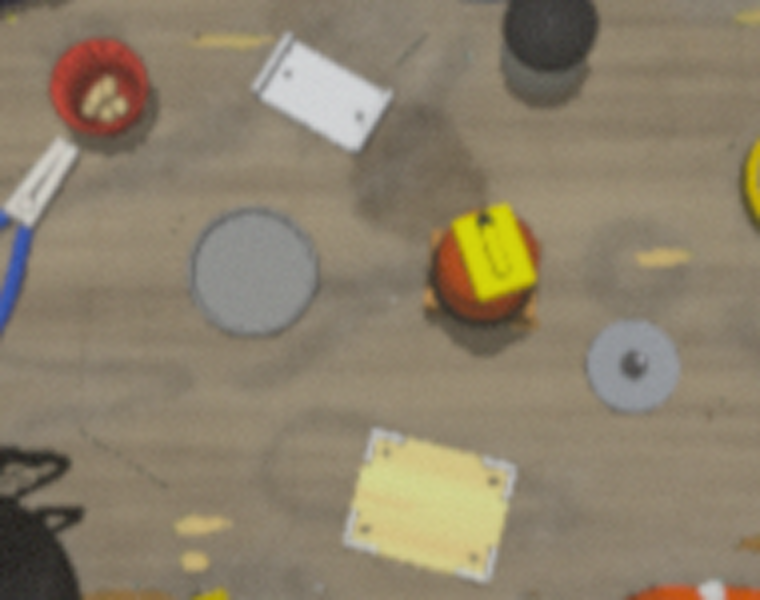

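View pics/crop1.png

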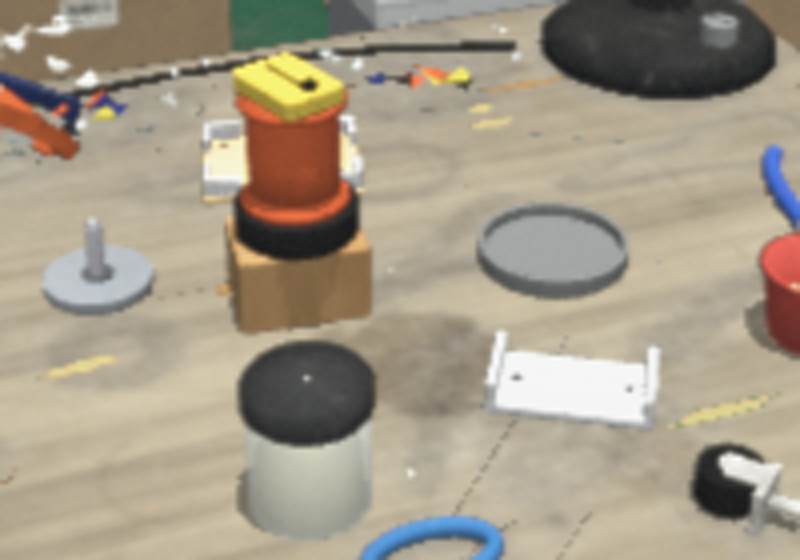

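The crop shows the clip's long axis leaning towards +x+y, with all the seats clear. The fan reaches about z = 0.44 and r < 0.44, so I'll lift before swinging over. Next I'll measure the seats.

Run:
```python
from h import *
c=load('top0');P=cloud(c);H,S,V=cv2.split(cv2.cvtColor(c['img'],cv2.COLOR_RGB2HSV));b=c['img'].astype(int)
def show(n,m,roi,z):
    k=blob(m.astype(np.uint8),roi);print(n,len(k),k.min(0),k.max(0),rect(c,k,z));return k
neutral=(S<35)
show('dish',neutral,(205,185,250,230),.012)
show('foot',neutral,(305,212,342,250),.008)
show('cradle',neutral&(V>165),(222,140,270,185),.006)
show('base',(V>170),(245,240,300,290),.008)
show('jar',(V<90),(285,130,320,158),.069)
show('cup',(S>120)&((H<10)|(H>170)),(175,145,206,182),.042)
m=(P[...,2]>.025)&(P[...,0]>.42)&(P[...,0]<.5)&(P[...,1]<-.38)&(P[...,1]>-.5);print('pin',np.argwhere(m)[:5],P[m].round(3)[:6])
# cradle cheeks, corners from depth
s=load('side0');Q=cloud(s)
for n,(x,y),r in(('cradle',(.655,-.24),.06),('corner',(.39,-.31),.07),('pin',(.477,-.438),.03)):
    for nn,A in(('side',Q),('top',P)):
        m=(np.hypot(A[...,0]-x,A[...,1]-y)<r)&(A[...,2]>.012)&(A[...,2]<.06);q=A[m]
        if len(q)>3:print(n,nn,len(q),q.mean(0).round(3),cv2.minAreaRect((q[:,:2]*1000).astype(np.float32)))
m=(Q[...,2]>.01)&(Q[...,2]<.04)&(np.hypot(Q[...,0]-.527,Q[...,1]+.34)<.06);print('fixture side',m.sum(),cv2.minAreaRect((Q[m][:,:2]*1000).astype(np.float32)))
```

```text
dish 92 [212 191] [244 223] [ 5.381e+02 -1.941e+02  8.390e+01  8.290e+01  5.000e-01]
foot 65 [311 219] [334 243] [ 477.4 -437.4   58.8   58.7   44.2]
cradle 73 [230 151] [262 176] [ 655.1 -238.7   73.9   46.8   59.8]
base 125 [251 248] [292 284] [ 388.3 -307.3   95.    76.1   76.2]
jar 67 [291 135] [313 157] [ 683.8 -382.5   55.2   57.8   89.3]
cup 66 [177 150] [201 173] [652.6 -95.6  62.3  60.3  46.7]
pin [[228 324]
 [228 325]
 [229 323]
 [229 324]
 [229 325]] [[ 0.481 -0.436  0.038]
 [ 0.481 -0.438  0.041]
 [ 0.478 -0.434  0.037]
 [ 0.478 -0.436  0.042]
 [ 0.478 -0.438  0.043]
 [ 0.478 -0.441  0.039]]
cradle side 87 [ 0.659 -0.241  0.018] ((655.869140625, -237.172119140625), (81.6830062866211, 47.383331298828125), 59.04952621459961)
cradle top 77 [ 0.656 -0.238  0.017] ((656.7828979492188, -237.62574768066406), (82.13373565673828, 45.43452453613281), 59.712799072265625)
corner side 89 [ 0.392 -0.314  0.016] ((387.5108642578125, -306.48443603515625), (92.08003997802734, 77.7911148071289), 74.896484375)
corner top 108 [ 0.389 -0.309  0.017] ((389.38238525390625, -307.4461364746094), (93.82499694824219, 73.70435333251953), 75.65736389160156)
pin side 52 [ 0.479 -0.437  0.028] ((478.78204345703125, -437.1033630371094), (9.078876495361328, 7.577129364013672), 89.13384246826172)
pin top 26 [ 0.479 -0.441  0.027] ((485.0031433105469, -448.86871337890625), (32.98073196411133, 33.23944854736328), 89.57428741455078)
fixture side 427 ((546.0447998046875, -351.9061584472656), (82.8280029296875, 40.443702697753906), 51.94684982299805)
```

Call:
move_arm(
  steps=[
    {"slide": [0,0,-3],"turn": [0,0,0.14]},
    {"slide": [0,0,-4],"turn": [0,0,0.14]},
    {"slide": [0,0,-4],"turn": [0,0,0.14]},
    {"slide": [0,0,-4],"turn": [0,0,0.14]},
    {"slide": [0,0,-3],"turn": [0,0,0.14]},
    {"slide": [0,0,-2],"turn": [0,0,0.14]},
  ],
  gripper=8.5,
)

```text
clock: 0.7
position: [0.2628, 0.5672, 0.4081]
eef_rot: [-2.518, 1.874, 0.002]
force: [0.5, -0.1, -0.3]
gripper_width: 0.0852
grip_force: 0.0
```

Run:
```python
from h import *
from workcell import arm,cams
s=arm.sense();print(s['q'].round(3),s['position'].round(3),np.degrees(np.arctan2(*R.from_rotvec(s['eef_rot']).as_matrix()[[1,0],1])),s['clock'])
```

```text
[ 1.396  0.33   0.417  0.    -1.655 -1.104] [0.263 0.567 0.408] -163.31843180217012 0.7
```

Call:
move_arm(
  steps=[
    {"slide": [3.26,-2.56,0],"turn": [0,0,0]},
    {"slide": [3.26,-2.56,0],"turn": [0,0,0]},
    {"slide": [3.26,-2.56,0],"turn": [0,0,0]},
    {"slide": [3.26,-2.56,0],"turn": [0,0,0]},
    {"slide": [3.26,-2.56,0],"turn": [0,0,0]},
    {"slide": [3.26,-2.56,0],"turn": [0,0,0]},
    {"slide": [3.26,-2.56,0],"turn": [0,0,0]},
    {"slide": [4.02,-0.36,0],"turn": [0,0,0]},
    {"slide": [4.02,-0.36,0],"turn": [0,0,0]},
    {"slide": [4.02,-0.36,0],"turn": [0,0,0]},
    {"slide": [4.02,-0.36,0],"turn": [0,0,0]},
    {"slide": [4.02,-0.36,0],"turn": [0,0,0]},
    {"slide": [4.02,-0.36,0],"turn": [0,0,0]},
    {"slide": [4.02,-0.36,0],"turn": [0,0,0]},
    {"slide": [4.02,-0.36,0],"turn": [0,0,0]},
    {"slide": [3.83,1.15,0],"turn": [0,0,0]},
    {"slide": [3.83,1.15,0],"turn": [0,0,0]},
    {"slide": [3.83,1.15,0],"turn": [0,0,0]},
    {"slide": [3.83,1.15,0],"turn": [0,0,0]},
    {"slide": [3.83,1.15,0],"turn": [0,0,0]},
  ],
)

```text
clock: 2.7
position: [0.6232, -0.0992, 0.405]
eef_rot: [2.525, -1.868, -0.002]
force: [0.2, 0.5, 0.2]
gripper_width: 0.085
grip_force: 0.0
```

Call:
move_arm(
  steps=[
    {"slide": [3.4,2.64,0],"turn": [0,0,0]},
    {"slide": [3.4,2.64,0],"turn": [0,0,0]},
    {"slide": [3.4,2.64,0],"turn": [0,0,0]},
    {"slide": [3.4,2.64,0],"turn": [0,0,0]},
    {"slide": [3.4,2.64,0],"turn": [0,0,0]},
    {"slide": [3.4,2.64,0],"turn": [0,0,0]},
    {"slide": [0,0,0],"turn": [0,0,0.14]},
    {"slide": [0,0,1],"turn": [0,0,0.14]},
    {"slide": [0,0,2],"turn": [0,0,0.14]},
    {"slide": [0,0,2],"turn": [0,0,0.14]},
    {"slide": [0,0,2],"turn": [0,0,0.14]},
    {"slide": [0,0,2],"turn": [0,0,0.14]},
    {"slide": [0,0,2],"turn": [0,0,0.14]},
    {"slide": [0,0,2],"turn": [0,0,0.14]},
    {"slide": [0,0,2],"turn": [0,0,0.14]},
    {"slide": [0,0,2],"turn": [0,0,0.14]},
    {"slide": [0,0,1.5],"turn": [0,0,0.13]},
  ],
)

```text
clock: 4.4
position: [0.531, -0.3387, 0.2183]
eef_rot: [0.519, -3.096, -0.003]
force: [-0.1, 0.2, -0.6]
gripper_width: 0.0851
grip_force: 0.0
```

```bash
cat >> h.py <<'E'
def go(x,y,yaw=None,z=None):
    """print remaining tool-frame shift to world x,y (m), and turn about tool z to bring closing axis to yaw deg (mod 180)"""
    from workcell import arm
    s=arm.sense();M=R.from_rotvec(s['eef_rot']).as_matrix();p=s['position']
    zz=p[2] if z is None else z
    a=np.degrees(np.arctan2(M[1,1],M[0,1]))
    print('q',s['q'].round(2),'p',p.round(4),'yaw_y',a.round(1),'tilt',M[:,2].round(3),'t',s['clock'].round(2),'w',s['gripper_width'].round(4),'F',s['force'].round(1))
    if yaw is not None:
        d=(yaw-a+90)%180-90;print('turn z: %.3f (or %.3f)'%(-np.radians(d),-np.radians(d-np.sign(d)*180)))
        q=R.from_euler('z',d,degrees=True).as_matrix()@M
        print('slide after turn cm',(100*q.T@(np.array([x,y,zz])-p)).round(2))
    print('slide cm',(100*M.T@(np.array([x,y,zz])-p)).round(2))
def snap(n):
    from workcell import cams
    for k in('top','side'):
        c=cams.camera(k);np.savez(k+n,**c)
    return load('top'+n),load('side'+n)
E
python3 - <<'E'
from h import *
go(.527,-.341,108.9,.15)
t,s=snap('1');Q=cloud(s);cv2.imwrite('pics/side1.png',s['img'][:,:,::-1])
V=s['img'].max(2)
# arm forearm points
for A in(Q,cloud(t)):
    m=(A[...,2]>.2)&(A[...,0]>-.2)&(A[...,0]<.7)&(A[...,1]<.1)&(A[...,1]>-.6)
    q=A[m];th=-.574;r=q[:,0]*np.cos(th)+q[:,1]*np.sin(th);l=-q[:,0]*np.sin(th)+q[:,1]*np.cos(th)
    for r0 in np.arange(.0,.65,.05):
        k=(r>=r0)&(r<r0+.05)&(abs(l)<.12)
        if k.sum()>5:print(round(r0,2),k.sum(),'z',q[k,2].min().round(3),q[k,2].max().round(3),'l',l[k].min().round(3),l[k].max().round(3))
E
```

```text
Traceback (most recent call last):
  File "h.py", line 28, in go
    print('q',s['q'].round(2),'p',p.round(4),'yaw_y',a.round(1),'tilt',M[:,2].round(3),'t',s['clock'].round(2),'w',s['gripper_width'].round(4),'F',s['force'].round(1))
                                                                                           ^^^^^^^^^^^^^^^^
AttributeError: 'float' object has no attribute 'round'
```

```bash
sed -i "s/s\['clock'\].round(2)/round(float(s['clock']),2)/;s/s\['gripper_width'\].round(4)/round(float(s['gripper_width']),4)/" h.py
python3 - <<'E'
from h import *
go(.527,-.341,108.9,.15)
t,s=snap('1');Q=cloud(s);cv2.imwrite('pics/side1.png',s['img'][:,:,::-1])
for A in(Q,cloud(t)):
    m=(A[...,2]>.2)&(A[...,0]>-.2)&(A[...,0]<.7)&(A[...,1]<.1)&(A[...,1]>-.6)
    q=A[m];th=-.574;r=q[:,0]*np.cos(th)+q[:,1]*np.sin(th);l=-q[:,0]*np.sin(th)+q[:,1]*np.cos(th)
    for r0 in np.arange(.0,.7,.05):
        k=(r>=r0)&(r<r0+.05)&(abs(l)<.12)
        if k.sum()>5:print(round(r0,2),k.sum(),'z',q[k,2].min().round(3),q[k,2].max().round(3),'l',l[k].min().round(3),l[k].max().round(3))
E
```

```text
q [-0.31  0.39  0.04 -0.   -1.23 -0.93] p [ 0.531  -0.3387  0.2183] yaw_y 109.0 tilt [-0.003  0.001 -1.   ] t 4.4 w 0.0851 F [-0.1  0.2 -0.6]
turn z: 0.002 (or -3.139)
slide after turn cm [ 0.44 -0.11  6.83]
slide cm [ 0.44 -0.11  6.83]
0.0 305 z 0.2 0.336 l -0.06 0.092
0.05 365 z 0.2 0.452 l -0.053 0.119
0.1 90 z 0.402 0.458 l 0.104 0.12
0.25 18 z 0.254 0.271 l 0.106 0.12
0.3 39 z 0.208 0.379 l 0.106 0.12
0.35 402 z 0.2 0.402 l 0.088 0.12
0.4 147 z 0.233 0.352 l 0.107 0.12
0.55 642 z 0.256 0.361 l 0.014 0.058
0.6 1274 z 0.258 0.471 l -0.034 0.044
0.65 3968 z 0.255 0.471 l -0.051 0.039
0.2 50 z 0.281 0.322 l 0.093 0.101
0.25 2270 z 0.282 0.707 l 0.032 0.12
0.3 6611 z 0.246 0.699 l 0.033 0.12
0.35 5158 z 0.201 0.682 l 0.045 0.12
0.4 3218 z 0.24 0.662 l 0.06 0.12
0.45 2710 z 0.572 1.062 l -0.041 0.12
0.5 979 z 0.552 0.616 l 0.093 0.12
0.55 4342 z 0.262 0.6 l -0.027 0.12
0.6 5041 z 0.317 0.607 l -0.042 0.12
0.65 723 z 0.265 0.605 l -0.051 0.074
```

View pics/side1.png

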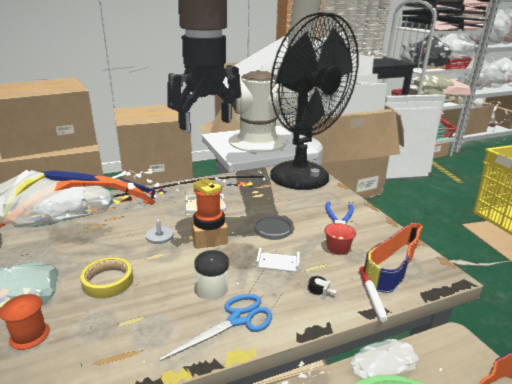

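The gripper is above the pile at about (205,110), and the wrist is clear of the fan. The arm has a lateral offset, so I'll check where the forearm lies relative to the fan.

Run:
```python
from h import *
t=load('top1');A=cloud(t)
q=A[(A[...,2]>.46)&(A[...,2]<1.0)];th=-.31
r=q[:,0]*np.cos(th)+q[:,1]*np.sin(th);l=-q[:,0]*np.sin(th)+q[:,1]*np.cos(th)
for r0 in np.arange(-.1,.7,.05):
    k=(r>=r0)&(r<r0+.05)
    if k.sum()>5:print('r',round(r0,2),k.sum(),'ztop',np.percentile(q[k,2],95).round(3),'zmin',np.percentile(q[k,2],3).round(3),'l',np.percentile(l[k],2).round(3),np.percentile(l[k],98).round(3))
f=load('top0');F=cloud(f);V=f['img'].max(2);m=(F[...,2]>.15)&(V<90);m[:240]=0;m[:,200:]=0;q=F[m]
r=q[:,0]*np.cos(th)+q[:,1]*np.sin(th);l=-q[:,0]*np.sin(th)+q[:,1]*np.cos(th)
for l0 in np.arange(-.2,.2,.04):
    k=(l>=l0)&(l<l0+.04)
    if k.sum()>5:print('fan l',l0.round(2),'r',r[k].min().round(3),r[k].max().round(3),'zmax',q[k,2].max().round(3))
cv2.imwrite('pics/top1.png',t['img'][:,:,::-1])
```

```text
r 0.25 1002 ztop 0.705 zmin 0.658 l -0.046 0.034
r 0.3 6720 ztop 0.698 zmin 0.649 l -0.047 0.034
r 0.35 5576 ztop 0.682 zmin 0.631 l -0.048 0.034
r 0.4 4265 ztop 0.663 zmin 0.613 l -0.045 0.032
r 0.45 3228 ztop 0.642 zmin 0.595 l -0.042 0.03
r 0.5 2564 ztop 0.621 zmin 0.576 l -0.04 0.028
r 0.55 7604 ztop 0.602 zmin 0.504 l -0.194 0.049
r 0.6 6263 ztop 0.604 zmin 0.568 l -0.196 0.05
r 0.65 21 ztop 0.595 zmin 0.552 l -0.166 -0.052
fan l -0.2 r 0.434 0.434 zmax 1.062
fan l -0.04 r 0.377 0.425 zmax 0.367
fan l 0.0 r 0.25 0.423 zmax 0.415
fan l 0.04 r 0.228 0.413 zmax 0.436
fan l 0.08 r 0.23 0.399 zmax 0.44
fan l 0.12 r 0.252 0.385 zmax 0.439
fan l 0.16 r 0.24 0.355 zmax 0.428
```

View pics/top1.png

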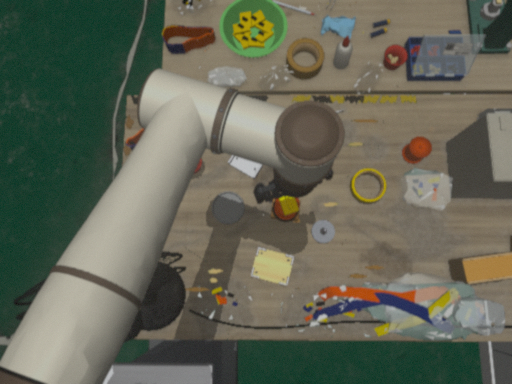

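The top view shows the forearm running from (60,330) to (190,110), passing over the fan's right edge, with the gripper beside the pile. I'll take the clip now and check fan clearance for the other seats in numbers.

Call:
move_arm(
  steps=[
    {"slide": [0.45,-0.1,2],"turn": [0,0,0]},
    {"slide": [0,0,3],"turn": [0,0,0]},
    {"slide": [0,0,2.5],"turn": [0,0,0]},
    {"slide": [0,0,1.2],"turn": [0,0,0]},
    {"slide": [0,0,0.7],"turn": [0,0,0]},
    {"slide": [0,0,0],"turn": [0,0,0]},
    {"slide": [0,0,0],"turn": [0,0,0]},
  ],
)

```text
clock: 5.2
position: [0.5287, -0.342, 0.1279]
eef_rot: [-0.529, 3.095, -0.002]
force: [-0.4, 0.2, 0.7]
gripper_width: 0.0849
grip_force: 0.0
```

```bash
cat > clr.py <<'E'
from h import *
P=[]
for n in('top0','side0'):
    A=cloud(load(n)).reshape(-1,3);P.append(A[(A[:,0]>.2)&(A[:,0]<.45)&(abs(A[:,1])<.16)&(A[:,2]>.05)&(A[:,2]<.46)])
P=np.vstack(P)
def clear(w,name):  # w: wrist-offset end point (above TCP .34); capsule clearances
    r=np.hypot(w[0],w[1]);q0=np.arctan2(w[1],w[0])+np.arcsin(.165/r);rp=np.sqrt(r*r-.165**2);z=w[2]
    L1,L2,zs=.54,.42,.2;d=np.hypot(rp,z-zs)
    e=np.arctan2(z-zs,rp)+np.arccos((L1**2+d*d-L2**2)/(2*L1*d))
    el=np.array([L1*np.cos(e),L1*np.sin(e)+zs]);c,s=np.cos(q0),np.sin(q0)
    B=np.c_[P[:,0]*c+P[:,1]*s,-P[:,0]*s+P[:,1]*c,P[:,2]]
    def seg(a,b,rad):
        a,b=np.array(a),np.array(b);t=np.clip((B-a)@(b-a)/((b-a)@(b-a)),0,1);D=np.linalg.norm(B-a-t[:,None]*(b-a),axis=1);i=D.argmin();return (D[i]-rad).round(3),P[i].round(2)
    print(name,'q0',q0.round(2),'forearm',seg([el[0],0,el[1]],[rp,0,z],.045),'wrist',seg([rp,0.05,z],[rp,-.165,z],.055),'vert',seg([rp,-.165,z],[rp,-.165,z-.25],.06))
if __name__=='__main__':
    clear([.538,-.194,.38],'dish')
    clear([.388,-.307,.374],'corner')
    clear([.388,-.307-.116,.374-.02],'corner tilt20')
    clear([.388,-.307-.17,.374-.045],'corner tilt30')
    clear([.527,-.341,.36],'pile');clear([.477,-.437,.35],'pin')
E
python3 clr.py; python3 -c "
from h import *
go(.527,-.341,108.9,.1235)"
```

```text
dish q0 -0.05 forearm (np.float64(0.041), array([ 0.37, -0.02,  0.44])) wrist (np.float64(0.085), array([ 0.41, -0.09,  0.34])) vert (np.float64(0.084), array([ 0.41, -0.13,  0.28]))
corner q0 -0.33 forearm (np.float64(0.004), array([ 0.4 , -0.11,  0.37])) wrist (np.float64(-0.003), array([ 0.4 , -0.11,  0.37])) vert (np.float64(0.107), array([ 0.38, -0.14,  0.3 ]))
corner tilt20 q0 -0.54 forearm (np.float64(0.099), array([ 0.37, -0.12,  0.37])) wrist (np.float64(0.092), array([ 0.4 , -0.13,  0.33])) vert (np.float64(0.223), array([ 0.38, -0.14,  0.3 ]))
corner tilt30 q0 -0.62 forearm (np.float64(0.134), array([ 0.37, -0.12,  0.37])) wrist (np.float64(0.147), array([ 0.41, -0.13,  0.31])) vert (np.float64(0.277), array([ 0.38, -0.14,  0.3 ]))
pile q0 -0.31 forearm (np.float64(0.073), array([ 0.39, -0.09,  0.4 ])) wrist (np.float64(0.129), array([ 0.4 , -0.12,  0.33])) vert (np.float64(0.18), array([ 0.41, -0.13,  0.28]))
pin q0 -0.48 forearm (np.float64(0.115), array([ 0.4 , -0.1 ,  0.39])) wrist (np.float64(0.156), array([ 0.41, -0.13,  0.31])) vert (np.float64(0.252), array([ 0.38, -0.14,  0.3 ]))
q [-0.32  0.45 -0.09  0.   -1.03 -0.92] p [ 0.5287 -0.342   0.1279] yaw_y 109.4 tilt [ 0.002 -0.001 -1.   ] t 5.2 w 0.0849 F [-0.4  0.2  0.7]
turn z: 0.009 (or -3.133)
slide after turn cm [0.13 0.15 0.44]
slide cm [0.13 0.15 0.44]
```

Call:
move_arm(
  steps=[
    {"slide": [0.1,0.1,0.35],"turn": [0,0,0]},
    {"slide": [0,0,0],"turn": [0,0,0]},
    {"slide": [0,0,0],"turn": [0,0,0]},
  ],
  gripper=2.5,
  newtons=30,
)

```text
clock: 5.5
position: [0.5267, -0.341, 0.1235]
eef_rot: [-0.528, 3.096, -0.001]
force: [-1.2, -0.8, 0.2]
gripper_width: 0.0435
grip_force: 0.0
```

Call:
move_arm(
  steps=[
    {"slide": [0,0,0],"turn": [0,0,0]},
    {"slide": [0,0,0],"turn": [0,0,0]},
    {"slide": [0,0,0],"turn": [0,0,0]},
    {"slide": [0,0,0],"turn": [0,0,0]},
  ],
)

```text
clock: 5.9
position: [0.5266, -0.341, 0.123]
eef_rot: [0.528, -3.097, 0.0]
force: [-0.5, 0.4, -0.2]
gripper_width: 0.0249
grip_force: 0.0
```

Run:
```python
from h import *
t,s=snap('2')
a=cv2.resize(s['img'][140:260,140:280],None,fx=4,fy=4);b=cv2.resize(t['img'][150:270,230:350],None,fx=4,fy=4)[:480,:]
cv2.imwrite('pics/c2.png',cv2.resize(np.hstack([a,b]),(800,370))[:,:,::-1])
```

```text
(no output)
```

View pics/c2.png

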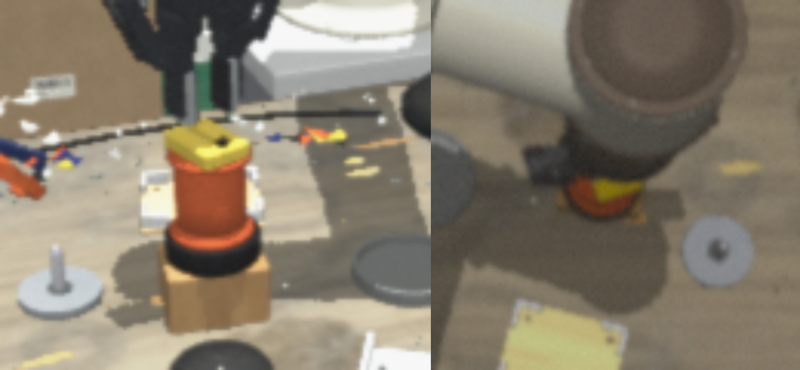

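The left crop shows the closed fingertips at about (190,120), above or behind the clip, which hasn't moved. I'll locate the tips by depth.

Run:
```python
from h import *
s=load('side2');A=cloud(s);hsv=cv2.cvtColor(s['img'],cv2.COLOR_RGB2HSV)
near=(np.hypot(A[...,0]-.527,A[...,1]+.341)<.07)
m=near&(A[...,2]>.115)&(hsv[...,1]<80)
q=A[m]
for z in np.arange(.115,.2,.008):
    k=(q[:,2]>=z)&(q[:,2]<z+.008)
    if k.sum():print(z.round(3),k.sum(),q[k].min(0).round(3),q[k].mean(0).round(3),q[k].max(0).round(3))
y=near&(A[...,2]>.1)&(hsv[...,1]>170)&(hsv[...,0]>20)&(hsv[...,0]<36)
print('clip',A[y].min(0).round(3),A[y].mean(0).round(3),A[y].max(0).round(3), 'top',A[y&(A[...,2]>.137)].mean(0).round(3))
v,u=np.nonzero(m);print(u.min(),u.max(),v.min(),v.max())
go(.527,-.341)
```

```text
0.115 2 [ 0.521 -0.368  0.122] [ 0.525 -0.368  0.122] [ 0.529 -0.368  0.123]
0.131 1 [ 0.547 -0.337  0.139] [ 0.547 -0.337  0.139] [ 0.547 -0.337  0.139]
0.139 2 [ 0.546 -0.337  0.14 ] [ 0.548 -0.336  0.14 ] [ 0.551 -0.335  0.141]
0.147 30 [ 0.514 -0.362  0.15 ] [ 0.53  -0.34   0.153] [ 0.543 -0.321  0.155]
0.155 64 [ 0.514 -0.368  0.155] [ 0.531 -0.342  0.159] [ 0.543 -0.315  0.163]
0.163 80 [ 0.512 -0.368  0.163] [ 0.532 -0.343  0.167] [ 0.544 -0.314  0.171]
0.171 78 [ 0.516 -0.368  0.171] [ 0.532 -0.344  0.175] [ 0.544 -0.315  0.179]
0.179 82 [ 0.513 -0.368  0.179] [ 0.531 -0.342  0.183] [ 0.543 -0.314  0.187]
0.187 67 [ 0.511 -0.369  0.187] [ 0.532 -0.339  0.191] [ 0.547 -0.305  0.195]
0.195 157 [ 0.511 -0.387  0.195] [ 0.533 -0.342  0.199] [ 0.553 -0.295  0.203]Traceback (most recent call last):
  File "<stdin>", line 10, in <module>
    return umr_minimum(a, axis, None, out, keepdims, initial, where)
ValueError: zero-size array to reduction operation minimum which has no identity
```

The side depth puts the fingertips about 27 mm above the reported TCP (37 mm when open). Tip z is therefore about TCP + 0.024 + swing-back. I'll open and go deeper.

Call:
move_arm(
  steps=[
    {"slide": [0,0,0],"turn": [0,0,0]},
    {"slide": [0,0,0],"turn": [0,0,0]},
    {"slide": [0,0,0],"turn": [0,0,0]},
    {"slide": [0,0,0],"turn": [0,0,0]},
    {"slide": [0,0,1],"turn": [0,0,0]},
    {"slide": [0,0,1.2],"turn": [0,0,0]},
    {"slide": [0,0,0.3],"turn": [0,0,0]},
    {"slide": [0,0,0],"turn": [0,0,0]},
  ],
  gripper=8.5,
)

```text
clock: 6.8
position: [0.5258, -0.3407, 0.0965]
eef_rot: [0.528, -3.094, -0.002]
force: [-0.5, 0.2, 0.1]
gripper_width: 0.0849
grip_force: 0.0
```

Call:
move_arm(
  steps=[
    {"slide": [0,0,0],"turn": [0,0,0]},
    {"slide": [0,0,0],"turn": [0,0,0]},
    {"slide": [0,0,0],"turn": [0,0,0]},
    {"slide": [0,0,0],"turn": [0,0,0]},
    {"slide": [0,0,0],"turn": [0,0,0]},
    {"slide": [0,0,0],"turn": [0,0,0]},
  ],
  gripper=2.5,
)

```text
clock: 7.4
position: [0.5269, -0.3411, 0.0986]
eef_rot: [-0.528, 3.096, -0.001]
force: [-1.1, -0.0, 2.4]
gripper_width: 0.0354
grip_force: 32.9
```

Call:
move_arm(
  steps=[
    {"slide": [0,0,-1],"turn": [0,0,0]},
    {"slide": [0,0,-2],"turn": [0,0,0]},
    {"slide": [0,0,-2],"turn": [0,0,-0.1]},
    {"slide": [0,0,-2],"turn": [0,0,-0.12]},
    {"slide": [0,0,-1],"turn": [0,0,-0.13]},
    {"slide": [0,0,0],"turn": [0,0,-0.13]},
    {"slide": [0,0,0],"turn": [0,0,-0.13]},
    {"slide": [0,0,0],"turn": [0,0,-0.1]},
  ],
)

```text
clock: 8.2
position: [0.5264, -0.3409, 0.1786]
eef_rot: [-1.578, 2.716, 0.0]
force: [-0.9, 0.8, -0.4]
gripper_width: 0.0356
grip_force: 32.7
```

```bash
python3 -c "
from h import *
go(.656,-.238,149.5,.1)"
```

```text
q [-0.32  0.41 -0.03 -0.   -1.14 -0.2 ] p [ 0.5264 -0.3409  0.1786] yaw_y 150.3 tilt [ 0.  0. -1.] t 8.2 w 0.0356 F [-0.9  0.8 -0.4]
turn z: 0.014 (or -3.128)
slide after turn cm [-15.44  -5.95   7.86]
slide cm [-15.36  -6.16   7.86]
```

Call:
move_arm(
  steps=[
    {"slide": [-3.85,-1.5,0],"turn": [0,0,0.014]},
    {"slide": [-3.85,-1.5,0],"turn": [0,0,0]},
    {"slide": [-3.85,-1.5,0],"turn": [0,0,0]},
    {"slide": [-3.85,-1.45,0],"turn": [0,0,0]},
    {"slide": [0,0,4],"turn": [0,0,0]},
    {"slide": [0,0,4],"turn": [0,0,0]},
    {"slide": [0,0,4],"turn": [0,0,0]},
    {"slide": [0,0,2.5],"turn": [0,0,0]},
    {"slide": [0,0,0],"turn": [0,0,0]},
    {"slide": [0,0,0],"turn": [0,0,0]},
  ],
)

```text
clock: 9.2
position: [0.6566, -0.2389, 0.0338]
eef_rot: [1.553, -2.731, 0.001]
force: [0.0, -0.2, 0.4]
gripper_width: 0.0349
grip_force: 32.6
```

```bash
python3 -c "
from h import *
go(.656,-.238,149.5,-.0175)
t,s=snap('3')
from clr import P
for n,c in(('s',s),('t',t)):
    A=cloud(c);H,S,V=cv2.split(cv2.cvtColor(c['img'],cv2.COLOR_RGB2HSV))
    m=(np.hypot(A[...,0]-.656,A[...,1]+.238)<.06)&(S>150)&(H>20)&(H<36)&(A[...,2]>.03)
    if m.sum()>5:q=A[m];print(n,m.sum(),q.min(0).round(3),q.max(0).round(3),q.mean(0).round(3),cv2.minAreaRect((q[:,:2]*1000).astype(np.float32)))
"
```

```text
q [-0.12  0.65  0.01  0.   -0.93 -0.42] p [ 0.6566 -0.2389  0.0338] yaw_y 149.3 tilt [ 0.    -0.001 -1.   ] t 9.2 w 0.0349 F [ 0.  -0.2  0.4]
turn z: -0.004 (or 3.137)
slide after turn cm [-0.05  0.11  5.13]
slide cm [-0.05  0.11  5.13]
s 85 [ 0.64  -0.266  0.064] [ 0.685 -0.219  0.078] [ 0.668 -0.243  0.07 ] ((664.4195556640625, -240.49691772460938), (46.279945373535156, 27.74001121520996), 54.91889190673828)
t 83 [ 0.633 -0.267  0.067] [ 0.663 -0.24   0.133] [ 0.648 -0.252  0.072] ((648.805908203125, -251.9256134033203), (16.73208236694336, 34.14813995361328), 59.290122985839844)
```

Call:
move_arm(
  steps=[
    {"slide": [0,0.1,2],"turn": [0,0,0]},
    {"slide": [0,0,1.6],"turn": [0,0,0]},
    {"slide": [0,0,0.9],"turn": [0,0,0]},
    {"slide": [0,0,0.4],"turn": [0,0,0]},
    {"slide": [0,0,0.2],"turn": [0,0,0]},
    {"slide": [0,0,0],"turn": [0,0,0]},
  ],
)

```text
clock: 9.9
position: [0.6556, -0.2382, -0.0178]
eef_rot: [-1.553, 2.731, -0.001]
force: [-0.1, -0.3, -0.9]
gripper_width: 0.035
grip_force: 32.7
```

Call:
move_arm(
  steps=[
    {"slide": [0,0,0],"turn": [0,0,0]},
    {"slide": [0,0,0],"turn": [0,0,0]},
    {"slide": [0,0,0],"turn": [0,0,0]},
    {"slide": [0,0,0],"turn": [0,0,0]},
    {"slide": [0,0,0],"turn": [0,0,0]},
    {"slide": [0,0,-1],"turn": [0,0,0]},
    {"slide": [0,0,-3],"turn": [0,0,0]},
    {"slide": [0,0,-4],"turn": [0,0,0]},
    {"slide": [0,0,-4.5],"turn": [0,0,0]},
    {"slide": [0,0,-4.5],"turn": [0,0,0]},
    {"slide": [0,0,0],"turn": [0,0,0]},
  ],
  gripper=8.5,
)

```text
clock: 11.0
position: [0.6597, -0.2397, 0.1623]
eef_rot: [-1.548, 2.72, -0.02]
force: [1.2, -0.5, 0.2]
gripper_width: 0.0848
grip_force: 0.0
```

Run:
```python
from clr import *
for t in(0,10,15,20):
    a=np.radians(t);clear([.538,-.194-.34*np.sin(a),.011+.34*np.cos(a)],'dish%d'%t)
for t in(15,20,25):
    a=np.radians(t);clear([.388,-.307-.34*np.sin(a),.0+.34*np.cos(a)],'corner%d'%t)
go(.525,-.339,None,.2)
t,s=snap('4')
c=t;H,S,V=cv2.split(cv2.cvtColor(c['img'],cv2.COLOR_RGB2HSV))
k=blob(((H>20)&(H<36)&(S>150)&(V>130)).astype(np.uint8),(222,135,275,190));print('clip',rect(c,k,.023))
k=blob(((H<14)&(S>150)).astype(np.uint8),(260,180,320,230));print('spool',rect(c,k,.123))
A=cloud(t);m=np.zeros((384,512),bool);m[180:230,260:320]=1;print('z spool',A[m&(H<14)&(S>150)].round(3).max(0))
cv2.imwrite('pics/c4.png',cv2.resize(t['img'][130:260,180:340],None,fx=4,fy=4)[:,:,::-1])
```

```text
dish0 q0 -0.05 forearm (np.float64(0.032), array([ 0.37, -0.02,  0.44])) wrist (np.float64(0.081), array([ 0.41, -0.09,  0.34])) vert (np.float64(0.084), array([ 0.41, -0.13,  0.28]))
dish10 q0 -0.16 forearm (np.float64(0.04), array([ 0.38, -0.06,  0.42])) wrist (np.float64(0.098), array([ 0.4 , -0.12,  0.33])) vert (np.float64(0.117), array([ 0.41, -0.13,  0.28]))
dish15 q0 -0.21 forearm (np.float64(0.046), array([ 0.39, -0.07,  0.41])) wrist (np.float64(0.108), array([ 0.4 , -0.13,  0.33])) vert (np.float64(0.138), array([ 0.41, -0.13,  0.28]))
dish20 q0 -0.25 forearm (np.float64(0.054), array([ 0.39, -0.09,  0.4 ])) wrist (np.float64(0.119), array([ 0.41, -0.13,  0.3 ])) vert (np.float64(0.16), array([ 0.41, -0.13,  0.28]))
corner15 q0 -0.49 forearm (np.float64(0.068), array([ 0.38, -0.13,  0.36])) wrist (np.float64(0.059), array([ 0.41, -0.13,  0.31])) vert (np.float64(0.195), array([ 0.38, -0.14,  0.3 ]))
corner20 q0 -0.54 forearm (np.float64(0.09), array([ 0.38, -0.13,  0.36])) wrist (np.float64(0.087), array([ 0.41, -0.13,  0.3 ])) vert (np.float64(0.223), array([ 0.38, -0.14,  0.3 ]))
corner25 q0 -0.58 forearm (np.float64(0.109), array([ 0.38, -0.13,  0.36])) wrist (np.float64(0.116), array([ 0.41, -0.13,  0.3 ])) vert (np.float64(0.25), array([ 0.38, -0.14,  0.3 ]))
q [-0.12  0.53  0.14  0.   -1.16 -0.42] p [ 0.6597 -0.2397  0.1623] yaw_y 149.3 tilt [ 0.016 -0.005 -1.   ] t 11.0 w 0.0848 F [ 1.2 -0.5  0.2]
slide cm [15.4   6.45 -3.94]
clip [ 654.7 -237.9   45.4   32.5   60.1]
spool [ 523.3 -338.9   58.5   57.7    0. ]
z spool [ 0.553 -0.285  1.062]
```

View pics/c4.png

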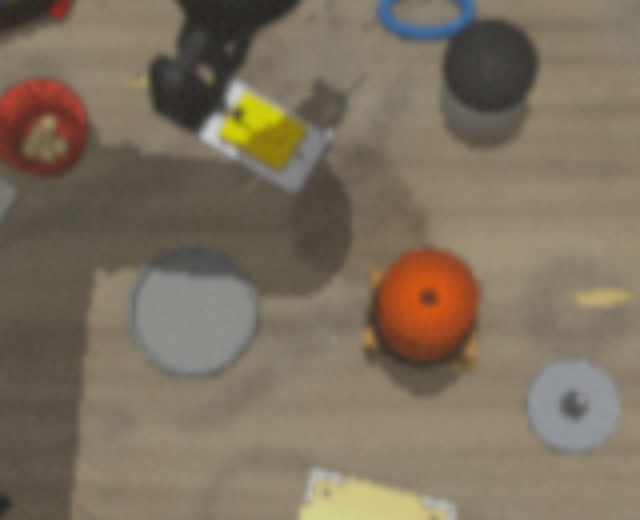

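The clip sits in the cradle at crop (265,130), between the cheeks, and the spool top is clear at (428,300). I'll move to the spool.

Call:
move_arm(
  steps=[
    {"slide": [3.9,1.65,0],"turn": [0,0,0]},
    {"slide": [3.9,1.65,0],"turn": [0,0,0]},
    {"slide": [3.9,1.65,0],"turn": [0,0,0]},
    {"slide": [3.8,1.65,0],"turn": [0,0,0]},
    {"slide": [0,0,2],"turn": [0,0,0]},
    {"slide": [0,0,2],"turn": [0,0,0]},
    {"slide": [0,0,0],"turn": [0,0,0]},
    {"slide": [0,0,0],"turn": [0,0,0]},
  ],
)

```text
clock: 11.9
position: [0.5188, -0.3374, 0.1112]
eef_rot: [1.552, -2.729, -0.003]
force: [0.5, 0.1, 0.0]
gripper_width: 0.0851
grip_force: 0.0
```

```bash
python3 -c "
from h import *
go(.5235,-.339,149.3,.07)"
```

```text
q [-0.32  0.45 -0.13  0.   -0.99 -0.22] p [ 0.5188 -0.3374  0.1112] yaw_y 149.3 tilt [-0.002  0.    -1.   ] t 11.9 w 0.0851 F [0.5 0.1 0. ]
turn z: -0.001 (or 3.141)
slide after turn cm [-0.11 -0.5   4.12]
slide cm [-0.11 -0.5   4.12]
```

Call:
move_arm(
  steps=[
    {"slide": [-0.1,-0.5,0],"turn": [0,0,0]},
    {"slide": [0,0,2],"turn": [0,0,0]},
    {"slide": [0,0,1.5],"turn": [0,0,0]},
    {"slide": [0,0,0.6],"turn": [0,0,0]},
    {"slide": [0,0,0],"turn": [0,0,0]},
    {"slide": [0,0,0],"turn": [0,0,0]},
  ],
)

```text
clock: 12.5
position: [0.525, -0.3395, 0.072]
eef_rot: [-1.553, 2.73, -0.003]
force: [-0.7, 0.9, -0.0]
gripper_width: 0.0853
grip_force: 0.0
```

Call:
move_arm(
  steps=[
    {"slide": [0,0,0],"turn": [0,0,0]},
    {"slide": [0,0,0],"turn": [0,0,0]},
    {"slide": [0,0,0],"turn": [0,0,0]},
    {"slide": [0,0,0],"turn": [0,0,0]},
    {"slide": [0,0,0],"turn": [0,0,0]},
    {"slide": [0,0,0],"turn": [0,0,0]},
  ],
  gripper=4.5,
)

```text
clock: 13.1
position: [0.5249, -0.3396, 0.0723]
eef_rot: [-1.553, 2.73, -0.003]
force: [-0.9, -0.2, 5.7]
gripper_width: 0.0558
grip_force: 32.3
```

Call:
move_arm(
  steps=[
    {"slide": [0,0,-0.5],"turn": [0,0,0]},
    {"slide": [0,0,-1],"turn": [0,0,0]},
    {"slide": [0,0,-2],"turn": [0,0,0]},
    {"slide": [0,0,-2],"turn": [0,0,0]},
    {"slide": [0,0,-2],"turn": [0,0,0]},
    {"slide": [0,0,0],"turn": [0,0,0]},
  ],
)

```text
clock: 13.7
position: [0.5257, -0.3401, 0.1496]
eef_rot: [-1.551, 2.728, -0.008]
force: [-0.3, 0.2, 0.0]
gripper_width: 0.0558
grip_force: 32.0
```

```bash
python3 -c "
from h import *
go(.538,-.1945,149.3,.012)
t,s=snap('5')
A=cloud(s);H,S,V=cv2.split(cv2.cvtColor(s['img'],cv2.COLOR_RGB2HSV))
m=(np.hypot(A[...,0]-.5235,A[...,1]+.339)<.06)&(S>150)&(H<14);q=A[m];q=q[q[:,2]>.09];print('spool z',np.percentile(q,[1,99],axis=0).round(3))
cv2.imwrite('pics/c5.png',cv2.resize(s['img'][110:270,120:320],None,fx=4,fy=3.7)[:,:,::-1])"
```

```text
q [-0.32  0.43 -0.07  0.   -1.06 -0.22] p [ 0.5257 -0.3401  0.1496] yaw_y 149.3 tilt [ 0.006 -0.003 -1.   ] t 13.7 w 0.0558 F [-0.3  0.2  0. ]
turn z: -0.001 (or 3.141)
slide after turn cm [-13.14   6.47  13.72]
slide cm [-13.13   6.48  13.72]
spool z [[ 0.509 -0.364  0.142]
 [ 0.554 -0.315  0.2  ]]
```

View pics/c5.png

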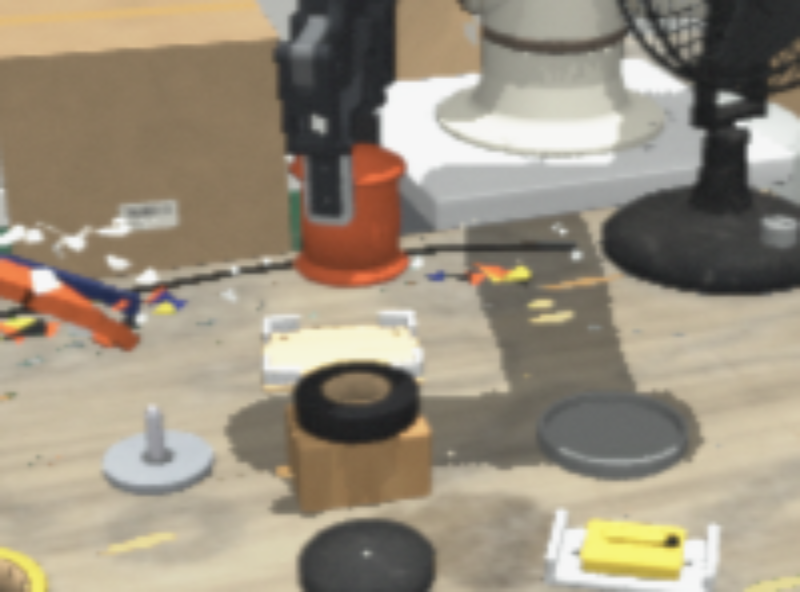

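The spool is held upright and the tape stays on the fixture. I'll carry the spool to the dish.

Call:
move_arm(
  steps=[
    {"slide": [-2.6,1.3,0],"turn": [0,0,0]},
    {"slide": [-2.7,1.3,0],"turn": [0,0,0]},
    {"slide": [-2.7,1.3,0],"turn": [0,0,0]},
    {"slide": [-2.6,1.3,0],"turn": [0,0,0]},
    {"slide": [-2.5,1.3,1],"turn": [0,0,0]},
    {"slide": [0,0,3],"turn": [0,0,0]},
    {"slide": [0,0,3],"turn": [0,0,0]},
    {"slide": [0,0,2],"turn": [0,0,0]},
    {"slide": [0,0,0],"turn": [0,0,0]},
    {"slide": [0,0,0],"turn": [0,0,0]},
  ],
)

```text
clock: 14.8
position: [0.5348, -0.1935, 0.0554]
eef_rot: [1.552, -2.729, -0.001]
force: [0.0, 0.1, -0.7]
gripper_width: 0.056
grip_force: 32.1
```

Run:
```python
from clr import *
go(.538,-.1945,149.3,.014)
t,s=snap('6')
q0=-.05;c,sn=np.cos(q0),np.sin(q0)
A=cloud(t);q=A[(A[...,2]>.455)&(A[...,2]<1)];r=q[:,0]*c+q[:,1]*sn;l=-q[:,0]*sn+q[:,1]*c
for r0 in np.arange(.2,.65,.05):
    k=(r>=r0)&(r<r0+.05)
    if k.sum()>5:print(r0.round(2),'ztop',np.percentile(q[k,2],97).round(3),'l',np.percentile(l[k],[2,98]).round(3))
H,S,V=cv2.split(cv2.cvtColor(s['img'],cv2.COLOR_RGB2HSV))
A=cloud(s);m=(np.hypot(A[...,0]-.538,A[...,1]+.194)<.06)&(S>150)&(H<14);q=A[m];print('spool',np.percentile(q,[1,99],axis=0).round(3))
```

```text
q [-0.06  0.44 -0.32  0.   -0.81 -0.47] p [ 0.5348 -0.1935  0.0554] yaw_y 149.2 tilt [-0.002 -0.    -1.   ] t 14.8 w 0.056 F [ 0.   0.1 -0.7]
turn z: -0.001 (or 3.141)
slide after turn cm [-0.08 -0.33  4.14]
slide cm [-0.08 -0.33  4.14]
0.25 ztop 0.698 l [-0.07  -0.034]
0.3 ztop 0.663 l [-0.052 -0.008]
0.35 ztop 0.628 l [-0.052  0.02 ]
0.4 ztop 0.579 l [-0.049  0.019]
0.45 ztop 0.527 l [-0.046  0.017]
0.5 ztop 0.476 l [-0.034  0.014]
spool [[ 0.523 -0.22   0.05 ]
 [ 0.564 -0.168  0.109]]
```

Call:
move_arm(
  steps=[
    {"slide": [-0.1,-0.3,1],"turn": [0,0,0]},
    {"slide": [0,0,1],"turn": [0,0,0]},
    {"slide": [0,0,1],"turn": [0,0,0]},
    {"slide": [0,0,0.5],"turn": [0,0,0]},
    {"slide": [0,0,0.3],"turn": [0,0,0]},
    {"slide": [0,0,0.2],"turn": [0,0,0]},
    {"slide": [0,0,0],"turn": [0,0,0]},
  ],
)

```text
clock: 15.6
position: [0.5383, -0.1941, 0.0158]
eef_rot: [1.552, -2.731, -0.0]
force: [-0.6, -0.0, -0.7]
gripper_width: 0.0558
grip_force: 32.2
```

Call:
move_arm(
  steps=[
    {"slide": [0,0,0.15],"turn": [0,0,0]},
    {"slide": [0,0,0],"turn": [0,0,0]},
    {"slide": [0,0,0],"turn": [0,0,0]},
  ],
)

```text
clock: 15.9
position: [0.5384, -0.1941, 0.0147]
eef_rot: [-1.552, 2.731, -0.0]
force: [0.2, -0.6, -0.9]
gripper_width: 0.0559
grip_force: 32.2
```

Call:
move_arm(
  steps=[
    {"slide": [0,0,0],"turn": [0,0,0]},
    {"slide": [0,0,0],"turn": [0,0,0]},
    {"slide": [0,0,0],"turn": [0,0,0]},
    {"slide": [0,0,0],"turn": [0,0,0]},
    {"slide": [0,0,0],"turn": [0,0,0]},
    {"slide": [0,0,-1],"turn": [0,0,0]},
    {"slide": [0,0,-2],"turn": [0,0,0]},
    {"slide": [0,0,-3],"turn": [0,0,0]},
    {"slide": [0,0,-4],"turn": [0,0,0]},
    {"slide": [0,0,-4],"turn": [0,0,0]},
    {"slide": [0,0,0],"turn": [0,0,0]},
    {"slide": [0,0,0],"turn": [0,0,0]},
  ],
  gripper=8.5,
)

```text
clock: 17.1
position: [0.5388, -0.194, 0.1564]
eef_rot: [-1.551, 2.729, -0.003]
force: [-0.0, -0.3, -0.1]
gripper_width: 0.0849
grip_force: 0.0
```

Run:
```python
from h import *
t,s=snap('7');H,S,V=cv2.split(cv2.cvtColor(t['img'],cv2.COLOR_RGB2HSV))
A=cloud(s);Hs,Ss,_=cv2.split(cv2.cvtColor(s['img'],cv2.COLOR_RGB2HSV));m=(np.hypot(A[...,0]-.538,A[...,1]+.194)<.06)&(Ss>150)&(Hs<14);q=A[m];print('spool',np.percentile(q,[1,99],axis=0).round(3))
k=blob(((V<75)).astype(np.uint8),(265,180,312,232));print('tape dark',len(k),k.min(0),k.max(0),rect(t,k,.063))
w=((H>8)&(H<22)&(S>105)).astype(np.uint8)
T=cloud(t);q=T[(np.hypot(T[...,0]-.525,T[...,1]+.34)<.055)&(T[...,2]>.035)&(T[...,2]<.05)];print('fixture top pts',len(q),cv2.minAreaRect((q[:,:2]*1000).astype(np.float32)))
q=T[(np.hypot(T[...,0]-.525,T[...,1]+.34)<.055)&(T[...,2]>.056)&(T[...,2]<.07)];print('tape top pts',len(q),cv2.minAreaRect((q[:,:2]*1000).astype(np.float32)))
q=T[(np.hypot(T[...,0]-.525,T[...,1]+.34)<.055)&(T[...,2]>.02)&(T[...,2]<.07)];print('all',len(q),cv2.minAreaRect((q[:,:2]*1000).astype(np.float32)))
go(.525,-.34,149,.03)
cv2.imwrite('pics/c7.png',cv2.resize(t['img'][170:250,195:335],None,fx=5.6,fy=5.6)[:,:,::-1])
```

```text
spool [[ 0.519 -0.219  0.008]
 [ 0.567 -0.17   0.067]]
tape dark 73 [272 195] [297 221] [ 526.  -338.6   60.2   64.5   63. ]
fixture top pts 177 ((526.1618041992188, -339.7900695800781), (69.76658630371094, 59.34189224243164), 85.33592987060547)
tape top pts 456 ((529.9027099609375, -338.6564636230469), (63.7767448425293, 65.58071899414062), 89.9333724975586)
all 659 ((529.498291015625, -340.1757507324219), (69.69341278076172, 66.07969665527344), 84.1462631225586)
q [-0.06  0.34 -0.2  -0.   -1.03 -0.47] p [ 0.5375 -0.1939  0.1539] yaw_y 149.2 tilt [-0.001  0.001 -1.   ] t 17.2 w 0.0853 F [0.7 0.5 0.3]
turn z: 0.004 (or -3.138)
slide after turn cm [13.16 -6.47 12.39]
slide cm [13.19 -6.42 12.39]
```

View pics/c7.png

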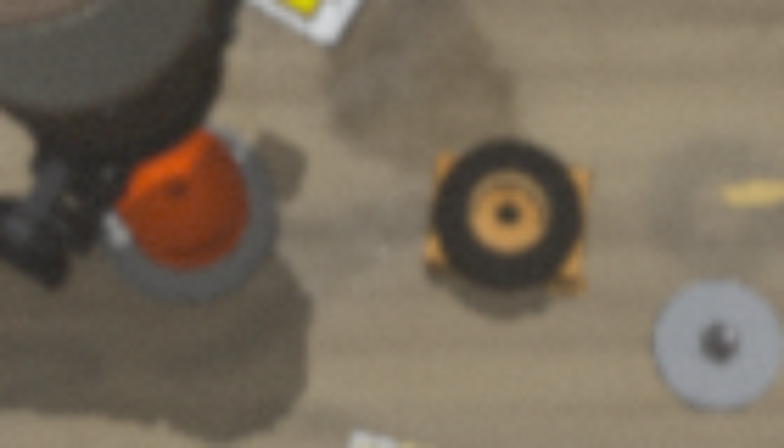

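The spool stands inside the dish, at crop (185,205). The tape is centred at (508,214) on the fixture, whose long axis is at about 84.5°.

Call:
move_arm(
  steps=[
    {"slide": [0,0,0],"turn": [0,0,-0.11]},
    {"slide": [0,0,0],"turn": [0,0,-0.12]},
    {"slide": [0,0,0],"turn": [0,0,-0.12]},
    {"slide": [0,0,0],"turn": [0,0,-0.1]},
    {"slide": [3.6,0,0],"turn": [0,0,0]},
    {"slide": [3.6,0,0],"turn": [0,0,0]},
    {"slide": [3.6,0,0],"turn": [0,0,0]},
    {"slide": [3.6,-0.1,0],"turn": [0,0,0]},
    {"slide": [0,0,3],"turn": [0,0,0]},
    {"slide": [0,0,4],"turn": [0,0,0]},
    {"slide": [0,0,3],"turn": [0,0,0]},
    {"slide": [0,0,0],"turn": [0,0,0]},
    {"slide": [0,0,0],"turn": [0,0,0]},
  ],
)

```text
clock: 18.5
position: [0.5265, -0.3377, 0.0538]
eef_rot: [2.122, -2.314, -0.003]
force: [0.8, -0.6, 0.7]
gripper_width: 0.0851
grip_force: 0.0
```

Run:
```python
from h import *
t=load('top7');H,S,V=cv2.split(cv2.cvtColor(t['img'],cv2.COLOR_RGB2HSV))
print('bore',plane(t,[285.7,208.2],.060).round(4))
k=blob(((H>8)&(H<22)&(S>100)&(V>90)).astype(np.uint8),(277,198,295,219));print(k.min(0),k.max(0),rect(t,k,.060))
go(.527,-.339,175,.011)
```

```text
bore [[ 0.527  -0.3405  0.06  ]]
[279 201] [292 214] [ 5.288e+02 -3.400e+02  3.240e+01  3.200e+01  1.000e-01]
q [-0.31  0.53 -0.18  0.   -0.87  0.22] p [ 0.5265 -0.3377  0.0538] yaw_y 175.1 tilt [-0.002  0.    -1.   ] t 18.5 w 0.0851 F [ 0.8 -0.6  0.7]
turn z: 0.001 (or -3.141)
slide after turn cm [ 0.12 -0.07  4.28]
slide cm [ 0.12 -0.07  4.28]
```

Call:
move_arm(
  steps=[
    {"slide": [0.2,-0.1,1.5],"turn": [0,0,0]},
    {"slide": [0,0,1.5],"turn": [0,0,0]},
    {"slide": [0,0,0.8],"turn": [0,0,0]},
    {"slide": [0,0,0.4],"turn": [0,0,0]},
    {"slide": [0,0,0],"turn": [0,0,0]},
    {"slide": [0,0,0],"turn": [0,0,0]},
  ],
)

```text
clock: 19.1
position: [0.5282, -0.3399, 0.0132]
eef_rot: [-2.123, 2.315, -0.002]
force: [-0.5, 0.2, 0.6]
gripper_width: 0.0851
grip_force: 0.0
```

Call:
move_arm(
  steps=[
    {"slide": [0,0,0],"turn": [0,0,0]},
    {"slide": [0,0,0],"turn": [0,0,0]},
    {"slide": [0,0,0],"turn": [0,0,0]},
    {"slide": [0,0,0],"turn": [0,0,0]},
    {"slide": [0,0,0],"turn": [0,0,0]},
  ],
  gripper=5.5,
)

```text
clock: 19.6
position: [0.5283, -0.34, 0.0135]
eef_rot: [-2.123, 2.315, -0.003]
force: [-0.0, 0.3, 5.3]
gripper_width: 0.0648
grip_force: 33.7
```

Call:
move_arm(
  steps=[
    {"slide": [0,0,-0.5],"turn": [0,0,0]},
    {"slide": [0,0,-1],"turn": [0,0,0]},
    {"slide": [0,0,-2],"turn": [0,0,0]},
    {"slide": [0,0,-3],"turn": [0,0,0]},
    {"slide": [0,0,-1.5],"turn": [0,0,0]},
    {"slide": [0,0,0],"turn": [0,0,0]},
    {"slide": [0,0,0],"turn": [0,0,0]},
  ],
)

```text
clock: 20.3
position: [0.5271, -0.3394, 0.0922]
eef_rot: [-2.122, 2.316, 0.001]
force: [-0.4, 0.2, -1.7]
gripper_width: 0.0648
grip_force: 33.4
```

Run:
```python
from h import *
go(.478,-.4375,175,.03)
t,s=snap('8')
A=cloud(s);q=A[(np.hypot(A[...,0]-.528,A[...,1]+.34)<.06)&(A[...,2]>.06)&(A[...,2]<.2)&(s['img'].max(2)<80)];print(np.percentile(q,[1,50,99],axis=0).round(3))
cv2.imwrite('pics/c8.png',cv2.resize(s['img'][110:260,120:270],None,fx=4,fy=4)[:,:,::-1])
```

```text
q [-0.31  0.48 -0.13 -0.   -0.95  0.23] p [ 0.5271 -0.3394  0.0922] yaw_y 175.0 tilt [-0.     0.001 -1.   ] t 20.3 w 0.0648 F [-0.4  0.2 -1.7]
turn z: -0.000 (or 3.141)
slide after turn cm [10.21  4.04  6.22]
slide cm [10.21  4.04  6.22]
[[ 0.49  -0.37   0.127]
 [ 0.551 -0.349  0.143]
 [ 0.587 -0.311  0.199]]
```

View pics/c8.png

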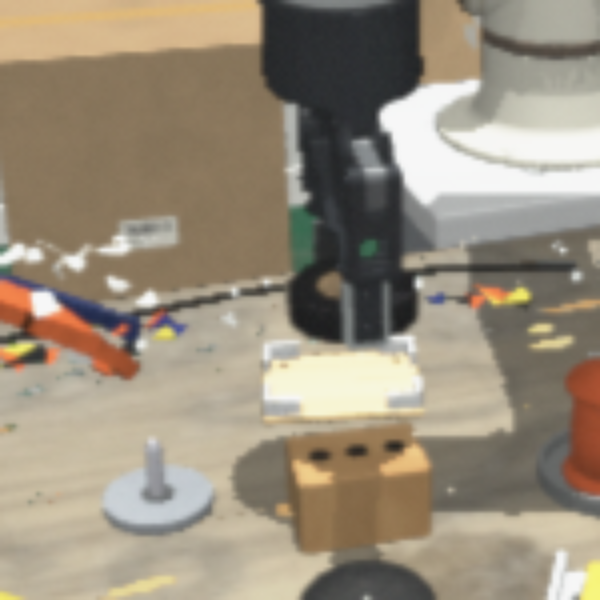

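The tape is held level at crop (352,300). I'll move it over the pin.

Call:
move_arm(
  steps=[
    {"slide": [3.4,1.35,0],"turn": [0,0,0]},
    {"slide": [3.4,1.35,0],"turn": [0,0,0]},
    {"slide": [3.4,1.35,0],"turn": [0,0,0]},
    {"slide": [0,0,2.5],"turn": [0,0,0]},
    {"slide": [0,0,2],"turn": [0,0,0]},
    {"slide": [0,0,1.2],"turn": [0,0,0]},
    {"slide": [0,0,0],"turn": [0,0,0]},
    {"slide": [0,0,0],"turn": [0,0,0]},
  ],
)

```text
clock: 21.2
position: [0.4787, -0.4378, 0.0354]
eef_rot: [2.123, -2.315, -0.0]
force: [-0.2, -0.8, -0.1]
gripper_width: 0.0648
grip_force: 33.4
```

Run:
```python
from h import *
go(.478,-.4375,175,-.0225)
t,s=snap('9')
A=cloud(s);q=A[(np.hypot(A[...,0]-.478,A[...,1]+.4375)<.055)&(A[...,2]>.045)&(A[...,2]<.083)&(s['img'].max(2)<90)];print(np.percentile(q,[0,1,50,99],axis=0).round(3))
```

```text
q [-0.49  0.58 -0.13  0.   -0.86  0.41] p [ 0.4787 -0.4378  0.0354] yaw_y 175.1 tilt [-0. -0. -1.] t 21.2 w 0.0648 F [-0.2 -0.8 -0.1]
turn z: 0.001 (or -3.140)
slide after turn cm [-0.02  0.07  5.79]
slide cm [-0.02  0.07  5.79]
[[ 0.482 -0.469  0.07 ]
 [ 0.486 -0.469  0.07 ]
 [ 0.506 -0.442  0.078]
 [ 0.525 -0.406  0.083]]
```

Call:
move_arm(
  steps=[
    {"slide": [0,0.1,1.5],"turn": [0,0,0]},
    {"slide": [0,0,1.5],"turn": [0,0,0]},
    {"slide": [0,0,1.3],"turn": [0,0,0]},
    {"slide": [0,0,0.8],"turn": [0,0,0]},
    {"slide": [0,0,0.4],"turn": [0,0,0]},
    {"slide": [0,0,0.2],"turn": [0,0,0]},
    {"slide": [0,0,0],"turn": [0,0,0]},
    {"slide": [0,0,0],"turn": [0,0,0]},
  ],
)

```text
clock: 22.1
position: [0.4778, -0.438, -0.021]
eef_rot: [-2.123, 2.316, -0.002]
force: [0.1, 0.1, -0.8]
gripper_width: 0.0647
grip_force: 33.4
```

Call:
move_arm(
  steps=[
    {"slide": [0,0,0.15],"turn": [0,0,0]},
    {"slide": [0,0,0],"turn": [0,0,0]},
    {"slide": [0,0,0],"turn": [0,0,0]},
  ],
)

```text
clock: 22.4
position: [0.4775, -0.4377, -0.0228]
eef_rot: [-2.123, 2.316, -0.0]
force: [1.0, -1.4, -0.8]
gripper_width: 0.0648
grip_force: 33.4
```

Call:
move_arm(
  steps=[
    {"slide": [0,0,0],"turn": [0,0,0]},
    {"slide": [0,0,0],"turn": [0,0,0]},
    {"slide": [0,0,0],"turn": [0,0,0]},
    {"slide": [0,0,0],"turn": [0,0,0]},
    {"slide": [0,0,-1],"turn": [0,0,0]},
    {"slide": [0,0,-3],"turn": [0,0,0]},
    {"slide": [0,0,-4],"turn": [0,0,0]},
    {"slide": [0,0,-4],"turn": [0,0,0]},
    {"slide": [0,0,-2],"turn": [0,0,0]},
    {"slide": [0,0,0],"turn": [0,0,0]},
    {"slide": [0,0,0],"turn": [0,0,0]},
  ],
  gripper=8.5,
)

```text
clock: 23.5
position: [0.4774, -0.4375, 0.1177]
eef_rot: [-2.122, 2.316, -0.001]
force: [-0.7, -0.1, -0.2]
gripper_width: 0.0853
grip_force: 0.0
```

Run:
```python
from clr import *
t,s=snap('10');T=cloud(t);A=cloud(s)
q=A[(np.hypot(A[...,0]-.478,A[...,1]+.4375)<.05)&(A[...,2]>.012)&(A[...,2]<.08)];print('tape',np.percentile(q,[1,50,99],axis=0).round(3))
H,S,V=cv2.split(cv2.cvtColor(t['img'],cv2.COLOR_RGB2HSV))
near=np.hypot(T[...,0]-.525,T[...,1]+.34)<.06
q=T[near&(T[...,2]>.038)&(T[...,2]<.055)];print('fix top',len(q),q.mean(0).round(4),cv2.minAreaRect((q[:,:2]*1000).astype(np.float32)))
m=(near&(T[...,2]>.038)&(T[...,2]<.055)).astype(np.uint8);k=blob(m,(255,170,325,240));print('contour',rect(t,k,.045))
M=R.from_rotvec([2.123,-2.315,0]).as_matrix()
go(.527,-.34,175,.06)
```

```text
tape [[ 0.447 -0.469  0.012]
 [ 0.489 -0.439  0.026]
 [ 0.511 -0.406  0.039]]
fix top 551 [ 0.5307 -0.3401  0.0452] ((531.3397827148438, -340.2374267578125), (69.60942840576172, 50.533477783203125), 83.8984603881836)
contour [ 530.9 -340.1   69.5   50.3   83.7]
q [-0.49  0.49 -0.05 -0.   -1.03  0.41] p [ 0.4765 -0.4371  0.1157] yaw_y 175.0 tilt [-0.002  0.002 -1.   ] t 23.6 w 0.085 F [ 0.3  0.4 -0.4]
turn z: -0.000 (or 3.142)
slide after turn cm [-10.1   -4.19   5.58]
slide cm [-10.1   -4.19   5.58]
```

The tape is flat on the foot (top at 0.026) and the fixture measures 70 x 50 at (0.531,-0.340), at 83.8°. I'll grip it with a 20° tilt about the closing axis, so the wrist stays clear of the fan at the plywood base.

Call:
move_arm(
  steps=[
    {"slide": [-3.7,-1.5,0],"turn": [0,0,0.02]},
    {"slide": [-3.7,-1.6,0],"turn": [0,0,0]},
    {"slide": [-3.7,-1.6,0],"turn": [0,0,0]},
    {"slide": [0,0,0],"turn": [0,-0.05,0]},
    {"slide": [0,0,0],"turn": [0,-0.1,0]},
    {"slide": [0,0,0],"turn": [0,-0.1,0]},
    {"slide": [0,0,0],"turn": [0,-0.1,0]},
    {"slide": [0,0,0],"turn": [0,0,0]},
    {"slide": [0,0,0],"turn": [0,0,0]},
  ],
)

```text
clock: 24.5
position: [0.5344, -0.3323, 0.1151]
eef_rot: [-1.911, 2.132, 0.342]
force: [-0.6, -0.5, -0.6]
gripper_width: 0.0848
grip_force: 0.0
```

Run:
```python
from h import *
go(.5295,-.326,None,.06)
go(.5295,-.326,173.8,-.005)
```

```text
q [-0.48  0.57  0.15 -0.34 -1.31  0.48] p [ 0.5344 -0.3323  0.1151] yaw_y 173.8 tilt [ 0.034  0.342 -0.939] t 24.5 w 0.0848 F [-0.6 -0.5 -0.6]
slide cm [1.35 0.54 5.37]
q [-0.48  0.57  0.15 -0.34 -1.31  0.48] p [ 0.5344 -0.3323  0.1151] yaw_y 173.8 tilt [ 0.034  0.342 -0.939] t 24.5 w 0.0848 F [-0.6 -0.5 -0.6]
turn z: -0.000 (or 3.141)
slide after turn cm [ 3.58  0.52 11.48]
slide cm [ 3.58  0.52 11.48]
```

Call:
move_arm(
  steps=[
    {"slide": [0.7,0.1,2.7],"turn": [0,0,0]},
    {"slide": [0.65,0.1,2.7],"turn": [0,0,0]},
    {"slide": [0.8,0,2.2],"turn": [0,0,0]},
    {"slide": [0.75,0,2],"turn": [0,0,0]},
    {"slide": [0.4,0,1.2],"turn": [0,0,0]},
    {"slide": [0.2,0,0.6],"turn": [0,0,0]},
    {"slide": [0,0,0],"turn": [0,0,0]},
    {"slide": [0,0,0],"turn": [0,0,0]},
  ],
)

```text
clock: 25.3
position: [0.5346, -0.3258, -0.0011]
eef_rot: [-1.914, 2.128, 0.336]
force: [1.2, 0.6, 0.6]
gripper_width: 0.0847
grip_force: 0.0
```

Run:
```python
from h import *
go(.5325,-.326,173.8,-.005)
```

```text
q [-0.47  0.68  0.05 -0.37 -1.1   0.56] p [ 0.5346 -0.3258 -0.0011] yaw_y 173.9 tilt [ 0.038  0.34  -0.94 ] t 25.3 w 0.0847 F [1.2 0.6 0.6]
turn z: 0.002 (or -3.140)
slide after turn cm [0.17 0.21 0.35]
slide cm [0.17 0.21 0.35]
```

Call:
move_arm(
  steps=[
    {"slide": [0.15,0.2,0.3],"turn": [0,0,0]},
    {"slide": [0,0,0],"turn": [0,0,0]},
    {"slide": [0,0,0],"turn": [0,0,0]},
    {"slide": [0,0,0],"turn": [0,0,0]},
    {"slide": [0,0,0],"turn": [0,0,0]},
    {"slide": [0,0,0],"turn": [0,0,0]},
    {"slide": [0,0,0],"turn": [0,0,0]},
  ],
  gripper=4,
  newtons=45,
)

```text
clock: 26.0
position: [0.5323, -0.3262, -0.0048]
eef_rot: [-1.913, 2.129, 0.336]
force: [-0.6, -1.7, 4.4]
gripper_width: 0.0492
grip_force: 49.3
```

Run:
```python
from h import *
go(.5325,-.326,173.8,.07)
```

```text
q [-0.48  0.69  0.05 -0.37 -1.09  0.57] p [ 0.5323 -0.3262 -0.0048] yaw_y 173.9 tilt [ 0.037  0.34  -0.94 ] t 26.0 w 0.0492 F [-0.6 -1.7  4.4]
turn z: 0.001 (or -3.140)
slide after turn cm [-2.58 -0.03 -7.02]
slide cm [-2.58 -0.03 -7.02]
```

Call:
move_arm(
  steps=[
    {"slide": [-0.2,0,-0.5],"turn": [0,0,0]},
    {"slide": [-0.35,0,-1],"turn": [0,0,0]},
    {"slide": [-0.7,0,-1.9],"turn": [0,0,0]},
    {"slide": [-0.7,0,-1.9],"turn": [0,0,0]},
    {"slide": [-0.65,0,-1.7],"turn": [0,0,0]},
    {"slide": [0,0,0],"turn": [0.024,0,0.066]},
    {"slide": [0,0,0],"turn": [0.024,0,0.066]},
    {"slide": [0,0,0],"turn": [0,0,0]},
    {"slide": [0,0,0],"turn": [0,0,0]},
  ],
)

```text
clock: 26.9
position: [0.5318, -0.3252, 0.0694]
eef_rot: [-1.752, 2.247, 0.31]
force: [0.5, 0.6, -1.1]
gripper_width: 0.0492
grip_force: 48.8
```

Run:
```python
from h import *
go(.3917,-.2935,165.7,.07)
t,s=snap('11')
A=cloud(s);q=A[(np.hypot(A[...,0]-.53,A[...,1]+.34)<.06)&(A[...,2]>.05)&(A[...,2]<.14)];H,S,V=cv2.split(cv2.cvtColor(s['img'],cv2.COLOR_RGB2HSV))
m=(np.hypot(A[...,0]-.53,A[...,1]+.34)<.06)&(A[...,2]>.05)&(A[...,2]<.14)&(H>8)&(H<22)&(S>100);print(np.percentile(A[m],[1,50,99],axis=0).round(3))
cv2.imwrite('pics/c11.png',cv2.resize(s['img'][110:260,120:270],None,fx=4,fy=4)[:,:,::-1])
```

```text
q [-0.48  0.58  0.06 -0.37 -1.16  0.4 ] p [ 0.5318 -0.3252  0.0694] yaw_y 165.9 tilt [ 0.083  0.333 -0.939] t 26.9 w 0.0492 F [ 0.5  0.6 -1.1]
turn z: 0.004 (or -3.138)
slide after turn cm [ 0.35 14.36 -0.19]
slide cm [ 0.3  14.36 -0.17]
[[ 0.513 -0.376  0.077]
 [ 0.549 -0.332  0.103]
 [ 0.562 -0.307  0.121]]
```

View pics/c11.png

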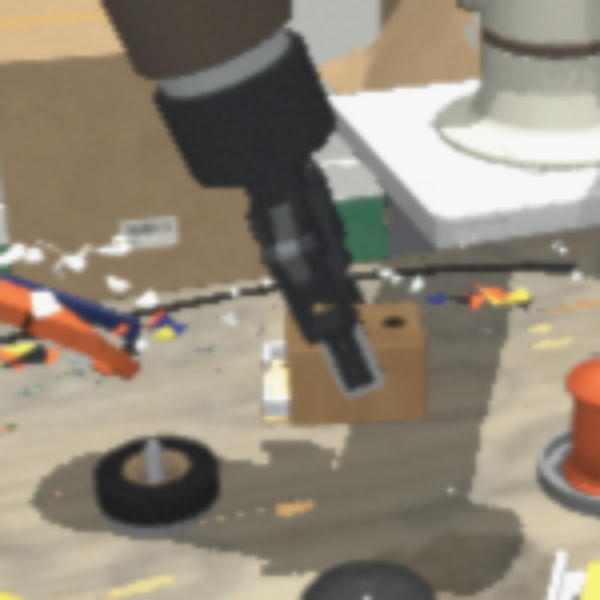

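The fixture is held level at crop (357,360), and the tape is over the pin at (155,485).

Call:
move_arm(
  steps=[
    {"slide": [0.1,2.5,0],"turn": [0,0,0]},
    {"slide": [0.1,3.5,0],"turn": [0,0,0]},
    {"slide": [0.1,3.5,0],"turn": [0,0,0]},
    {"slide": [0,3,0],"turn": [0,0,0]},
    {"slide": [0,1.8,0],"turn": [0,0,0]},
    {"slide": [0.35,0,0.9],"turn": [0,0,0]},
    {"slide": [0.7,0,1.9],"turn": [0,0,0]},
    {"slide": [0,0,0],"turn": [0,0,0]},
    {"slide": [0,0,0],"turn": [0,0,0]},
  ],
)

```text
clock: 27.9
position: [0.3931, -0.2935, 0.0379]
eef_rot: [-1.752, 2.248, 0.311]
force: [0.0, -0.0, -0.8]
gripper_width: 0.0491
grip_force: 48.7
```

Run:
```python
from h import *
go(.3917,-.2935,165.7,.003)
t,s=snap('12')
A=cloud(t);H,S,V=cv2.split(cv2.cvtColor(t['img'],cv2.COLOR_RGB2HSV))
for n,c in(('t',t),('s',s)):
    A=cloud(c);q=A[(np.hypot(A[...,0]-.39,A[...,1]+.307)<.06)&(A[...,2]>.045)&(A[...,2]<.1)];H,S,V=cv2.split(cv2.cvtColor(c['img'],cv2.COLOR_RGB2HSV))
    m=(np.hypot(A[...,0]-.39,A[...,1]+.307)<.06)&(A[...,2]>.035)&(A[...,2]<.1)&(H>5)&(H<22)&(S>100);print(n,m.sum(),cv2.minAreaRect((A[m][:,:2]*1000).astype(np.float32)),A[m][:,2].min(),A[m][:,2].max())
cv2.imwrite('pics/c12.png',np.hstack([cv2.resize(t['img'][210:310,220:320],(400,400)),cv2.resize(s['img'][110:230,150:270],(400,400))])[:,:,::-1])
```

```text
q [-0.56  0.46 -0.27 -0.4  -1.    0.55] p [ 0.3931 -0.2935  0.0379] yaw_y 165.9 tilt [ 0.083  0.333 -0.939] t 27.9 w 0.0491 F [ 0.  -0.  -0.8]
turn z: 0.003 (or -3.139)
slide after turn cm [1.23 0.13 3.27]
slide cm [1.22 0.13 3.27]
t 212 ((388.9827880859375, -301.6314392089844), (31.076297760009766, 50.33998489379883), 59.48893356323242) 0.04755772848077111 0.09911558291674316
s 436 ((394.427001953125, -307.733154296875), (66.77943420410156, 46.382503509521484), 75.39093780517578) 0.046187760308190495 0.09134089563983033
```

View pics/c12.png

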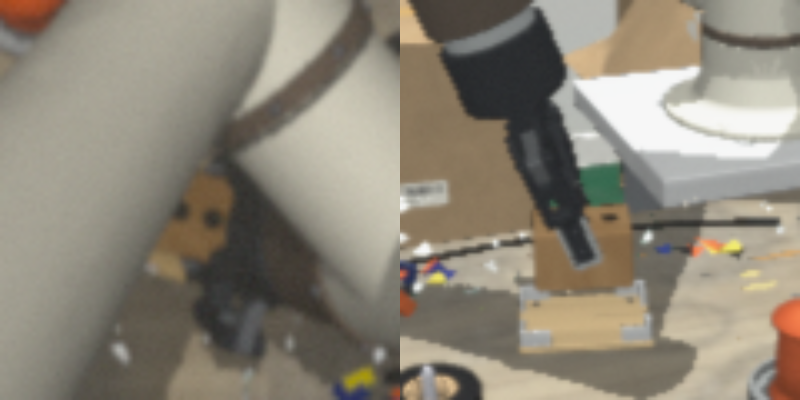

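The fixture is level and square above the base; the side hull angle is 75.4°. I'll lower it.

Call:
move_arm(
  steps=[
    {"slide": [0.35,0.2,0.9],"turn": [0,0,0]},
    {"slide": [0.35,0,0.95],"turn": [0,0,0]},
    {"slide": [0.3,0,0.8],"turn": [0,0,0]},
    {"slide": [0.15,0,0.4],"turn": [0,0,0]},
    {"slide": [0.07,0,0.2],"turn": [0,0,0]},
    {"slide": [0,0,0],"turn": [0,0,0]},
    {"slide": [0,0,0],"turn": [0,0,0]},
  ],
)

```text
clock: 28.7
position: [0.3907, -0.2933, 0.0038]
eef_rot: [-1.751, 2.248, 0.309]
force: [0.6, 0.4, -2.0]
gripper_width: 0.0491
grip_force: 48.7
```

Run:
```python
from h import *
go(.391,-.2935,165.7,.001)
```

```text
q [-0.56  0.5  -0.29 -0.42 -0.93  0.59] p [ 0.3907 -0.2933  0.0038] yaw_y 165.8 tilt [ 0.084  0.332 -0.939] t 28.7 w 0.0491 F [ 0.6  0.4 -2. ]
turn z: 0.002 (or -3.139)
slide after turn cm [ 0.11 -0.03  0.26]
slide cm [ 0.11 -0.03  0.26]
```

Lower the last 2 mm, release, and back out along the tool axis.

Call:
move_arm(
  steps=[
    {"slide": [0.07,0,0.2],"turn": [0,0,0]},
    {"slide": [0,0,0],"turn": [0,0,0]},
    {"slide": [0,0,0],"turn": [0,0,0]},
    {"slide": [0,0,0],"turn": [0,0,0]},
  ],
)

```text
clock: 29.1
position: [0.3906, -0.2931, 0.0016]
eef_rot: [-1.751, 2.248, 0.309]
force: [0.5, -0.3, -1.7]
gripper_width: 0.0496
grip_force: 48.7
```

Call:
move_arm(
  steps=[
    {"slide": [0,0,0],"turn": [0,0,0]},
    {"slide": [0,0,0],"turn": [0,0,0]},
    {"slide": [0,0,0],"turn": [0,0,0]},
    {"slide": [0,0,0],"turn": [0,0,0]},
    {"slide": [0,0,0],"turn": [0,0,0]},
    {"slide": [0,0,-1],"turn": [0,0,0]},
    {"slide": [0,0,-3],"turn": [0,0,0]},
    {"slide": [0,0,-4],"turn": [0,0,0]},
    {"slide": [0,0,-4],"turn": [0,0,0]},
    {"slide": [0,0,-4],"turn": [0,0,0]},
    {"slide": [0,0,-2],"turn": [0,0,0]},
    {"slide": [3,-2,0],"turn": [0,0,0]},
    {"slide": [3,-2,0],"turn": [0,0,0]},
    {"slide": [3,-2,0],"turn": [0,0,0]},
    {"slide": [0,0,0],"turn": [0,0,0]},
  ],
  gripper=8.5,
)

```text
clock: 30.6
position: [0.4128, -0.4521, 0.137]
eef_rot: [-1.748, 2.251, 0.313]
force: [-0.4, 1.8, -1.7]
gripper_width: 0.0851
grip_force: 0.0
```

Run:
```python
from h import *
go(.39,-.3)
t,s=snap('13')
for n,c in(('t',t),('s',s)):
    A=cloud(c);H,S,V=cv2.split(cv2.cvtColor(c['img'],cv2.COLOR_RGB2HSV))
    nr=lambda x,y,r:np.hypot(A[...,0]-x,A[...,1]-y)<r
    m=nr(.389,-.307,.06)&(A[...,2]>.045)&(A[...,2]<.06);q=A[m]
    if len(q)>5:print(n,len(q),'fixture top',cv2.minAreaRect((q[:,:2]*1000).astype(np.float32)),np.median(q[:,2]))
    for nm,x,y in(('jar',.684,-.3825),('cup',.6526,-.0956)):
        q=A[nr(x,y,.05)&(A[...,2]>.02)&(A[...,2]<.08)]
        if len(q)>5:print(n,nm,q.mean(0).round(3))
cv2.imwrite('pics/s13.png',np.hstack([cv2.resize(s['img'][150:290,130:330],(500,350)),cv2.resize(t['img'][140:300,180:340],(300,300)).copy() if 0 else np.pad(cv2.resize(t['img'][140:300,180:340],(300,300)),((0,50),(0,0),(0,0)))])[:,:,::-1])
```

```text
q [-0.74  0.54  0.16 -0.31 -1.37  0.58] p [ 0.4128 -0.4521  0.137 ] yaw_y 165.7 tilt [ 0.082  0.334 -0.939] t 30.6 w 0.0851 F [-0.4  1.8 -1.7]
slide cm [-13.3    5.97   4.89]
t 100 fixture top ((404.33770751953125, -280.70355224609375), (20.505765914916992, 46.0911750793457), 45.066932678222656) 0.05115107754948378
t jar [ 0.683 -0.382  0.065]
t cup [ 0.659 -0.092  0.034]
s 331 fixture top ((389.2186279296875, -306.9929504394531), (69.20184326171875, 50.60765838623047), 74.3969955444336) 0.05184775985867551
s jar [ 0.698 -0.386  0.056]
s cup [ 0.651 -0.093  0.033]
```

View pics/s13.png

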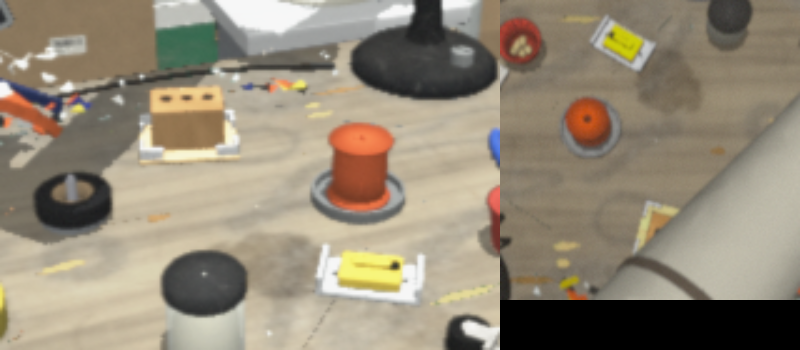

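All four things are seated: the fixture top is at 0.051, centred and square inside the angles, and the jar and cup haven't moved. Handing in.

```bash
python3 -c "
from workcell import arm
print(arm.close_job())"
```

```text
the job is handed in; nothing more can be done
None
```

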